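# Fit the monitoring modules on the swivel mount and turn it to the bedside

### The arm

A 6-joint arm with a two-finger parallel gripper is mounted at the origin on a cart in front of the work surface, level with it; the furniture and walls round the work are solid. World frame = base frame: x ahead of the robot, y to its left, z up, the work surface at z = 0. Lengths are in m, angles in rad, forces in N, time in s.
With the tool pointing down it reaches from about 0.15 to 0.775 m from the base axis. Payload 6.1 kg.
Tool frame: the origin (TCP) lies midway between the tips of the shut fingers; the grasp point (between the pads) lies 19 mm behind it; z points along the fingers, y is the line along which they close (so a half turn about z gives the same grasp; the last joint's range is limited). The gripper opens to 85 mm and grips with 20 to 120 N. Pads are 22 mm wide; open, the fingers measure 114 mm over their backs; the gripper's body (76 mm by 85 mm) begins 54 mm behind the grasp point. The pads swing forward as they close: fully open they stand 13 mm farther back than shut.
Start: joints at [-1.269, 0.126, -0.04, 1.405, 0, 1.571], TCP at [0.156, -0.501, 0.192] pointing down, gripper open.
Joint ranges: [-2.72, 2.72], [-0.95, 1.95], [-1.27, 1.35], [-1.78, 2.02], [-1.46, 1.47], [-3.14, 3.14]. Speed limits (rad/s): [2.39, 2.39, 3.01, 3.14, 3.14, 3.14].

### API

Orientations are given as a rotation vector (axis times angle).
In Python, from workcell import ctrl gives the robot as it stands.
- The arm moves only by the shell command python3 -m crank 'ROWS'. ROWS is text: rows parted by semicolons, each of 5 numbers parted by spaces: the finger opening in cm, from 0 to 8.54, then the shift along the tool's x, y, z in cm, then the turn about the tool's z in degrees. In form: claw tx ty tz twist; .... A call has 1 to 20 rows; each row is the pose to reach, as a shift and turn from the pose commanded when the call began, along the tool's axes at that moment; what a row does not reach only later rows make up. A row lasts 1/12 s, in which the tool goes at most 41.7 mm and 7.16 degrees, less where a joint would pass 70% of its speed; a pose out of reach is approached as far as the arm can. A call with a gripper value outside its range is refused whole. The fingers move at their own pace and stop on an object; the grip force is fixed at half the most. Time passes only in rows, so rows that repeat a pose let the fingers close. It gives the time, the measured TCP pose, the force, the opening and the grip force at its end, in the units of the state.
- ctrl.observe(): the state, without advancing time (a new reading comes with each control period).
- ctrl.get_image(name): name is "scene" or "top" or "wrist"; returns a dict with "frame" (480x640x3 uint8, red, green, blue), "depth" (480x640 float32, m along the optical axis (not along the pixel's ray), 0 where there is no reading), "intrinsics" (3x3 intrinsics, pixels), "k1" (the pictures are not rectified: a ray, as slopes to the right and down, at radius r is drawn at 1 + k1 r^2 times it, then the intrinsics apply), "rvec" (rotation vector, rad) and "tvec" (3), from world to camera coordinates, as OpenCV has them; the wrist camera has in their place "tool_from_camera" (4x4, takes a point from camera to tool coordinates, whose origin is the TCP and whose axes are the flange's). Camera axes: x right, y down, z forward; pixel columns grow to the right and rows downward; lengths in m; the calibration is good to about 2 mm. A picture is of the moment at which its call begins: read the wrist's pose just before it.
- ctrl.job_done(): hands the job in; it is judged then, once.
Trained networks look in the newest picture that a camera, given by its name, has taken for a name from the list of things; names that differ only in an ending like _2 or _b are one class to them, and where a whole thing is asked for, a point or a joint stands for the part that bears it (a point fixed in the world has none). Each returns a list of dicts, best first, with "score" (0 to 1); they miss things now and then, are a little off and sometimes report something else, mostly with a low value. They report only what shows in the picture. A call takes as long as a camera call.
- ctrl.find_in(camera, name): "box" ([left, top, right, bottom] in pixels, round what is visible of it).
- ctrl.trace(camera, name): "pixels" (480x640 bool, what is visible of it) and "box" ([left, top, right, bottom] in pixels, round what is visible of it).
- ctrl.place_of(camera, name): "centre" ([row, column] in pixels: a listed point, or the origin of a listed thing).
The state is a dict: "clock": time; "joint_positions": joint angles; "joint_vel": joint speeds; "effort": joint torques, N m; "ee_pos": TCP position; "ee_rot": TCP orientation; "force": force on the tool from outside, world axes, zero at the start; "wrist_torque": the same for the moment, N m; "finger_gap": opening from 0.0 (shut) to 1.0 (fully open); "finger_force": force on a finger pad.
Only numpy, scipy, OpenCV 4.12 (cv2) and the standard library are available. Lean on these libraries where they do the work, as an engineer would, in place of code of your own. Each camera call takes 0.05 s, during which the arm holds its last target. There are 200 camera calls.

### The job

Pull up the spring index ring of the swivel mount, turn the head from the transport notch (white dot) to the fitting notch (blue dot) so that the sloping rail faces you, and let the ring drop fully home. Then clip every loose module onto the rail, side by side: hook its lip under the rail's upper (far) edge and rock the foot end down until the sprung foot clicks under the lower edge. Finally pull the ring again, turn the loaded head on to the bedside notch (green dot) and leave it locked there with all modules still clipped; do not knock over the gel bottle.

Things in the scene. Friction and masses are not known exactly. Their poses are not given: they have to be found in the camera images.
- mount: Fixed round base of the swivel mount: grey disc 236 mm across, 12 mm thick; origin at the centre of its underside, on the vertical swivel axis. It carries a steel index arc (73 to 97 mm from the axis, top 22 mm above the trolley) with three gaps 10.4 mm wide: the notches, marked by dots. Fitting notch on its -x side (about towards the robot), the others 60 deg either way. Place and yaw vary.
- notch_transport (a point): Centre of the transport notch (white dot): 85 mm from the swivel axis, on the top face of the index arc, 22 mm above the trolley top.
- notch_fitting (a point): Centre of the fitting notch (blue dot): 85 mm from the swivel axis, on the top face of the index arc, 22 mm above the trolley top.
- notch_bedside (a point): Centre of the bedside notch (green dot): 85 mm from the swivel axis, on the top face of the index arc, 22 mm above the trolley top.
- swivel (a joint): Angle of the white T-shaped head, rad, growing anticlockwise from above: 0 at the transport notch (start), 1.047 fitting, 2.094 bedside; stops 0.06 beyond both ends. With the pin out it takes 2 to 8 N at the ring to turn; with the pin in a notch it is locked, with about 1 deg of play.
- index_ring (a joint): Height of the spring index ring, m: 0 = fully down, pin home in a notch; 0.014 = pulled right up. The pin clears the index arc at about 0.008. The spring pushes down with 6 N (bottom) to 10 N (top). Let go between notches, the pin rides on the arc at about 0.008 and drops in when it comes over a notch.
- ring_grip (a point): Middle of the index ring: black knurled upright collar, 29 mm across, 26 mm tall, orange band, on the head's tongue, 85 mm from the swivel axis, over the notch it is locked in; 73 mm above the trolley when down. Below the collar: a barrel 20 mm across; the tongue's top is 39 mm below this point. Pull it straight up, carry it round the swivel axis, let it down.
- rail (a point): Aluminium rail on the head: flat bar 220 mm long (y), 35 mm wide (x), 6 mm thick, on a 12 mm web along its middle, long edges free underneath. Origin: centre of its top face, 74 mm above the trolley, on the swivel axis; z normal to the face, x up the slope (28 deg). The ring is on the lower-edge side. End caps 5 mm high leave 216 mm between them: four modules fit, 54 mm apart.
- module_a: Module, orange handle (may be absent), 0.13 to 0.23 kg: housing x -34 to 42, y +-22, z 14 to 40 mm, standing on lip and foot; origin at that level (z = 0), x to the lip end. Upright handle to grip: 14 mm wide (y), x -1 to 25, z 40 to 74 mm. Ribbed thumb pad on the housing top, x -30 to -13 mm. Clipped: axes parallel to the rail's, housing underside on its face, origin 14 mm below its middle line.
- module_a_lip (a point): Inside of the orange module's lip, a hook 42 mm wide under the +x end: web at x = 18.5 to 23.5 mm, toe 6.6 mm thick reaching back to x = 15 mm, with a slot 7.4 mm high (z = 6.6 to 14 mm) over it for the 6 mm rail edge. This point: x = 18.5, z = 10 mm; it meets the rail's upper edge when clipped. Held level, the module's foot end clears the sloping rail, and the toe goes under the upper edge from behind.
- module_a_foot (a joint): Sprung foot of the orange module, m: 0 = sprung home, about 0.004 while forced past the rail edge, 0.007 at its stop. Nose 7.5 mm below the seating face, at x = -13.5 mm; its slope runs down to x = -19.5 mm, z = 0. It clicks under the rail's lower edge when the thumb pad is pressed down with 6 to 15 N, the lip being hooked; press square to the rail, as the handle then leans over the pad.
- module_b: Module, blue handle (may be absent), 0.13 to 0.23 kg: housing x -34 to 42, y +-22, z 14 to 40 mm, standing on lip and foot; origin at that level (z = 0), x to the lip end. Upright handle to grip: 14 mm wide (y), x -1 to 25, z 40 to 74 mm. Ribbed thumb pad on the housing top, x -30 to -13 mm. Clipped: axes parallel to the rail's, housing underside on its face, origin 14 mm below its middle line.
- module_b_lip (a point): Inside of the blue module's lip, a hook 42 mm wide under the +x end: web at x = 18.5 to 23.5 mm, toe 6.6 mm thick reaching back to x = 15 mm, with a slot 7.4 mm high (z = 6.6 to 14 mm) over it for the 6 mm rail edge. This point: x = 18.5, z = 10 mm; it meets the rail's upper edge when clipped. Held level, the module's foot end clears the sloping rail, and the toe goes under the upper edge from behind.
- module_b_foot (a joint): Sprung foot of the blue module, m: 0 = sprung home, about 0.004 while forced past the rail edge, 0.007 at its stop. Nose 7.5 mm below the seating face, at x = -13.5 mm; its slope runs down to x = -19.5 mm, z = 0. It clicks under the rail's lower edge when the thumb pad is pressed down with 6 to 15 N, the lip being hooked; press square to the rail, as the handle then leans over the pad.
- module_c: Module, green handle (may be absent), 0.13 to 0.23 kg: housing x -34 to 42, y +-22, z 14 to 40 mm, standing on lip and foot; origin at that level (z = 0), x to the lip end. Upright handle to grip: 14 mm wide (y), x -1 to 25, z 40 to 74 mm. Ribbed thumb pad on the housing top, x -30 to -13 mm. Clipped: axes parallel to the rail's, housing underside on its face, origin 14 mm below its middle line.
- module_c_lip (a point): Inside of the green module's lip, a hook 42 mm wide under the +x end: web at x = 18.5 to 23.5 mm, toe 6.6 mm thick reaching back to x = 15 mm, with a slot 7.4 mm high (z = 6.6 to 14 mm) over it for the 6 mm rail edge. This point: x = 18.5, z = 10 mm; it meets the rail's upper edge when clipped. Held level, the module's foot end clears the sloping rail, and the toe goes under the upper edge from behind.
- module_c_foot (a joint): Sprung foot of the green module, m: 0 = sprung home, about 0.004 while forced past the rail edge, 0.007 at its stop. Nose 7.5 mm below the seating face, at x = -13.5 mm; its slope runs down to x = -19.5 mm, z = 0. It clicks under the rail's lower edge when the thumb pad is pressed down with 6 to 15 N, the lip being hooked; press square to the rail, as the handle then leans over the pad.
- module_d: Module, yellow handle (may be absent), 0.13 to 0.23 kg: housing x -34 to 42, y +-22, z 14 to 40 mm, standing on lip and foot; origin at that level (z = 0), x to the lip end. Upright handle to grip: 14 mm wide (y), x -1 to 25, z 40 to 74 mm. Ribbed thumb pad on the housing top, x -30 to -13 mm. Clipped: axes parallel to the rail's, housing underside on its face, origin 14 mm below its middle line.
- module_d_lip (a point): Inside of the yellow module's lip, a hook 42 mm wide under the +x end: web at x = 18.5 to 23.5 mm, toe 6.6 mm thick reaching back to x = 15 mm, with a slot 7.4 mm high (z = 6.6 to 14 mm) over it for the 6 mm rail edge. This point: x = 18.5, z = 10 mm; it meets the rail's upper edge when clipped. Held level, the module's foot end clears the sloping rail, and the toe goes under the upper edge from behind.
- module_d_foot (a joint): Sprung foot of the yellow module, m: 0 = sprung home, about 0.004 while forced past the rail edge, 0.007 at its stop. Nose 7.5 mm below the seating face, at x = -13.5 mm; its slope runs down to x = -19.5 mm, z = 0. It clicks under the rail's lower edge when the thumb pad is pressed down with 6 to 15 N, the lip being hooked; press square to the rail, as the handle then leans over the pad.
- gel: Bystander: upright squeeze bottle of gel, 49 mm across, 172 mm tall, at the back of the trolley; origin at the centre of its underside.

How it is judged:
By the outcome, as a careful person would: the job done as asked, in the order asked, and still so for the second after the job is handed in, with the robot touching nothing.
Of module_a, module_b, module_c, module_d only 3 to 4 are there at a start; the rules pass over those that are not, and their reading is None.
At some moment in a run one of module_a, module_b, module_c, module_d may be knocked a few centimetres aside while the robot is not near it.
Once in a run the grip may slacken for a moment while it holds something.
It also fails if it takes over 210 s, if anything falls off the work surface, if the arm or the gripper's body presses on something with over 40 N, if the wrist force passes 120 N, or if a joint passes its speed limit or range.

## Working session

There is one attempt and no reset: what is moved stays moved. The work goes in short steps, Python scripts to look and compute and a shell command to move; the robot and the scene stay as the last step left them, time stands still between calls to the robot, and variables do not carry over. Pictures are saved under pics/ and viewed, at most 14 in all, crops included, and the job is handed in when it is done.

```bash
ls; mkdir -p pics
cat > h.py <<'E'
import numpy as np, cv2
from workcell import ctrl
from scipy.spatial.transform import Rotation as R
def tool():
    s=ctrl.observe(); T=np.eye(4); T[:3,:3]=R.from_rotvec(s["ee_rot"]).as_matrix(); T[:3,3]=s["ee_pos"]; return T
def cam(name):
    T=tool(); im=ctrl.get_image(name)
    if name=="wrist": W=T@np.array(im["tool_from_camera"])
    else:
        C=np.eye(4); C[:3,:3]=cv2.Rodrigues(np.array(im["rvec"],float))[0]; C[:3,3]=np.ravel(im["tvec"]); W=np.linalg.inv(C)
    im["W"]=W; return im
def rays(im,uv):
    k=np.zeros(5);k[0]=im["k1"]
    return cv2.undistortPoints(np.array(uv,float).reshape(-1,1,2),np.array(im["intrinsics"],float),k).reshape(-1,2)
def onz(im,uv,z):
    n=rays(im,uv); d=np.c_[n,np.ones(len(n))]@im["W"][:3,:3].T; o=im["W"][:3,3]
    return o+d*((z-o[2])/d[:,2])[:,None]
def pts(im,mask):
    v,u=np.nonzero(mask&(im["depth"]>0)); d=im["depth"][v,u]
    n=rays(im,np.c_[u,v]); return (np.c_[n,np.ones(len(n))]*d[:,None])@im["W"][:3,:3].T+im["W"][:3,3]
def save(im,f): cv2.imwrite("pics/"+f,im["frame"][:,:,::-1])
E
python3 - <<'E'
from h import *
s=ctrl.observe(); print(s)
for c in("scene","top"):
    im=cam(c); save(im,c+"0.png"); print(c,im["W"].round(3).tolist(),im["k1"],np.array(im["intrinsics"]).tolist())
    for n,z in dict(mount=0,notch_transport=.022,notch_fitting=.022,notch_bedside=.022,ring_grip=.073,rail=.074,module_a=0,module_a_lip=.01,gel=0).items():
        for r in ctrl.place_of(c,n):
            if r["score"]>.3: print(n,round(r["score"],2),np.round(r["centre"]),onz(im,[r["centre"][::-1]],z).round(4)[0])
E
```

```text
pics
{'clock': 0.0, 'joint_positions': array([-1.26901296e+00,  1.26390291e-01, -4.05930693e-02,  1.40542748e+00,
        2.91308045e-05,  1.57080041e+00]), 'joint_vel': array([ 0.0003776 , -0.00018278, -0.00071179,  0.00078606, -0.00069487,
       -0.00044984]), 'effort': array([ 9.26571593e-04, -4.35910785e+01,  3.52924919e+01,  1.72024663e-02,
       -1.16923716e-04,  1.28614857e-05]), 'ee_pos': array([ 0.15590991, -0.50081601,  0.19092998]), 'ee_rot': array([-3.10431469e+00, -4.71996437e-01,  3.35816472e-04]), 'force': array([0.39528556, 0.51685925, 0.19935618]), 'wrist_torque': array([ 0.00120075, -0.02366614,  0.03126507]), 'finger_force': 0.0, 'finger_gap': 0.9984734144197}
scene [[-0.803, -0.279, 0.527, 0.106], [-0.596, 0.37, -0.712, 0.579], [0.003, -0.886, -0.463, 0.477], [0.0, 0.0, 0.0, 1.0]] -0.024230261219447956 [[488.72297505698293, 0.0, 321.5247419600681], [0.0, 488.72297505698293, 243.12421192953587], [0.0, 0.0, 1.0]]
mount 0.85 [306. 297.] [0.5451 0.054  0.    ]
notch_transport 0.66 [324. 279.] [0.5165 0.1318 0.022 ]
notch_fitting 0.97 [314. 336.] [0.4625 0.059  0.022
[... 741 characters left out ...]
.6106043733827], [0.0, 459.6448066754743, 242.35204089122666], [0.0, 0.0, 1.0]]
mount 0.55 [276. 288.] [0.5405 0.0535 0.    ]
notch_transport 0.83 [287. 249.] [0.5172 0.128  0.022 ]
notch_fitting 0.86 [314. 282.] [0.4641 0.062  0.022 ]
notch_fitting 0.64 [216. 423.] [ 0.6575 -0.2209  0.022 ]
notch_bedside 0.64 [302. 322.] [ 0.4863 -0.0157  0.022 ]
ring_grip 0.51 [288. 246.] [0.5094 0.1255 0.073 ]
rail 0.74 [271. 285.] [0.5416 0.0523 0.074 ]
module_a 0.87 [269. 397.] [ 0.5533 -0.1688  0.    ]
module_a 0.81 [221. 427.] [ 0.6531 -0.2337  0.    ]
module_a 0.66 [301. 431.] [ 0.4879 -0.2344  0.    ]
module_a_lip 0.98 [289. 426.] [ 0.5124 -0.2223  0.01  ]
gel 0.92 [184. 226.] [0.7391 0.1887 0.    ]
```

View pics/top0.png

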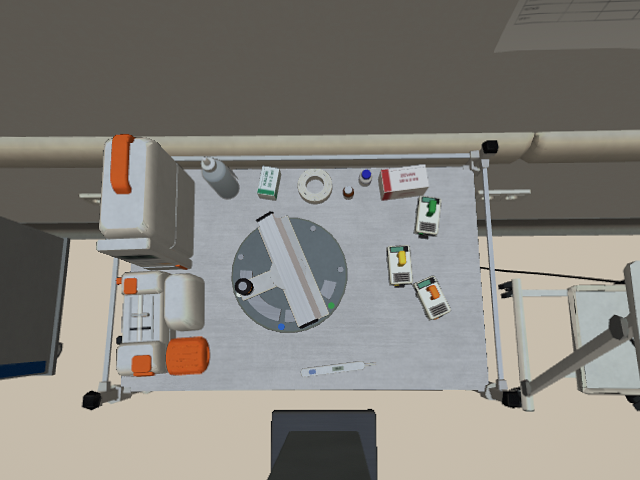

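View pics/scene0.png

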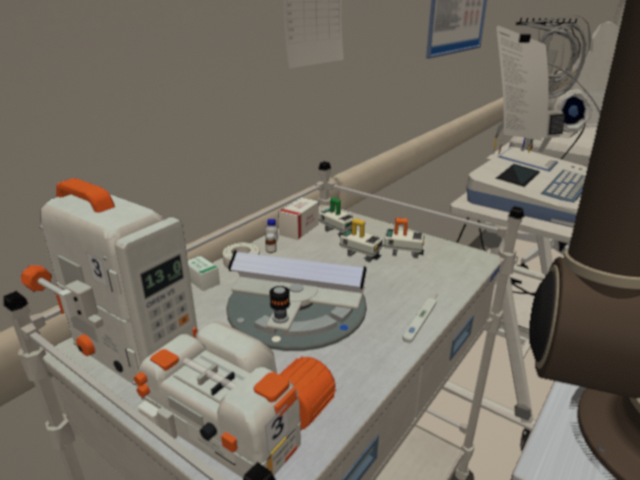

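```bash
cat >> h.py <<'E'
def yaw(): X=tool()[:3,0]; return np.degrees(np.arctan2(X[1],X[0]))
def plan(p,yw,tag=""):
    T=tool(); d=T[:3,:3].T@(np.array(p)-T[:3,3])*100; t=-((yw-yaw()+180)%360-180)
    print(tag,"row:",d.round(2),"twist",round(t,1),"n>=",int(np.ceil(max(np.linalg.norm(d)/4.17,abs(t)/7.16))))
E
python3 -c "
from h import *
plan([.44,.06,.33],111)"
```

```text
row: [ 43.8  -45.15 -13.83] twist -93.7 n>= 16
```

```bash
python3 -m crank '8 0 0 -8 0;8 43.8 -45.15 -13.8 -93.7;8 43.8 -45.15 -13.8 -93.7;8 43.8 -45.15 -13.8 -93.7;8 43.8 -45.15 -13.8 -93.7;8 43.8 -45.15 -13.8 -93.7;8 43.8 -45.15 -13.8 -93.7;8 43.8 -45.15 -13.8 -93.7;8 43.8 -45.15 -13.8 -93.7;8 43.8 -45.15 -13.8 -93.7;8 43.8 -45.15 -13.8 -93.7;8 43.8 -45.15 -13.8 -93.7;8 43.8 -45.15 -13.8 -93.7;8 43.8 -45.15 -13.8 -93.7;8 43.8 -45.15 -13.8 -93.7;8 43.8 -45.15 -13.8 -93.7;8 43.8 -45.15 -13.8 -93.7;8 43.8 -45.15 -13.8 -93.7;8 43.8 -45.15 -13.8 -93.7'
python3 - <<'E'
from h import *
s=ctrl.observe(); print(s["ee_pos"],yaw(),s["joint_positions"].round(2))
im=cam("wrist"); save(im,"w1.png"); print(im["W"].round(3).tolist())
for n,z in dict(mount=0,notch_transport=.022,notch_fitting=.022,notch_bedside=.022,ring_grip=.073,rail=.074).items():
    for r in ctrl.place_of("wrist",n):
        if r["score"]>.3: print(n,round(r["score"],2),np.round(r["centre"]),onz(im,[r["centre"][::-1]],z).round(4)[0])
E
```

```text
clock: 2.58
ee_pos: [0.44, 0.0603, 0.3294]
ee_rot: [-1.777, -2.59, 0.001]
force: [-0.8, 0.0, -0.3]
finger_gap: 0.935
finger_force: 0.0
[0.4400031  0.0603427  0.32944102] 111.0956546427425 [ 0.14  0.01  0.14  1.7  -0.    1.34]
[[0.933, 0.347, 0.095, 0.416], [0.36, -0.899, -0.249, 0.123], [-0.001, 0.266, -0.964, 0.511], [0.0, 0.0, 0.0, 1.0]]
mount 0.77 [224. 386.] [0.5512 0.0544 0.    ]
mount 0.48 [167. 387.] [0.5191 0.1309 0.    ]
notch_transport 0.84 [168. 388.] [0.517  0.1301 0.022 ]
notch_fitting 0.85 [199. 333.] [0.4629 0.064  0.022 ]
notch_bedside 0.75 [258. 334.] [ 0.4961 -0.0163  0.022 ]
ring_grip 0.6 [174. 396.] [0.5184 0.1258 0.073 ]
rail 0.95 [241. 393.] [0.5492 0.047  0.074 ]
```

View pics/w1.png

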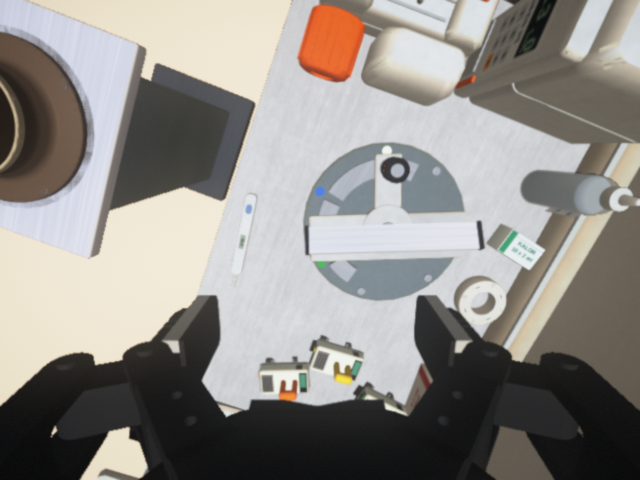

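```bash
cat > meas.py <<'E'
from h import *
def circ(P,r=None):
    A=np.c_[2*P,np.ones(len(P))]; c=np.linalg.lstsq(A,(P**2).sum(1),rcond=None)[0]; return c[:2],np.sqrt(c[2]+c[:2]@c[:2])
def run(cname):
    im=cam(cname); P=pts(im,np.ones((480,640),bool)); c0=np.array([.547,.054])
    d=np.linalg.norm(P[:,:2]-c0,axis=1)
    z0=np.median(P[(d>.13)&(d<.16)][:,2]); print(cname,"table z",z0.round(4))
    D=P[(d<.13)&(abs(P[:,2]-.012-z0)<.004)][:,:2]
    a=np.degrees(np.arctan2(*(D-c0).T[::-1])); E=[]
    for k in range(-180,180,3):
        s=D[(a>=k)&(a<k+3)]
        if len(s)>5:
            r=np.linalg.norm(s-c0,axis=1)
            if r.max()>.108: E.append(s[r.argmax()])
    print("disc",*[np.round(x,4) for x in circ(np.array(E))],len(E))
    for lo,hi,n in((.055,.098,"rail"),):
        pass
    Rr=P[(d>.06)&(d<.11)&(P[:,2]>.08)&(P[:,2]<.092)]; print("ringtop",Rr.mean(0).round(4),((Rr.max(0)+Rr.min(0))/2).round(4),len(Rr))
    L=P[(d<.115)&(P[:,2]>.062)&(P[:,2]<.087)]; L=L[np.linalg.norm(L[:,:2]-Rr[:,:2].mean(0),axis=1)>.025]
    c=L.mean(0);U,S,V=np.linalg.svd(L-c,full_matrices=False); print("rail c",c.round(4),"dir",V[0].round(3),"n",V[2].round(3),"ang",np.degrees(np.arctan2(V[0][1],V[0][0])).round(1),"mid",((((L-c)@V.T).max(0)+((L-c)@V.T).min(0))/2@V+c).round(4), np.ptp((L-c)@V.T,axis=0).round(3))
run("wrist"); run("top")
E
python3 meas.py
```

```text
wrist table z 0.4008Traceback (most recent call last):
  File "meas.py", line 21, in <module>
    run("wrist"); run("top")
    ~~~^^^^^^^^^
  File "meas.py", line 15, in run
    print("disc",*[np.round(x,4) for x in circ(np.array(E))],len(E))
                                          ~~~~^^^^^^^^^^^^^
  File "meas.py", line 3, in circ
    A=np.c_[2*P,np.ones(len(P))]; c=np.linalg.lstsq(A,(P**2).sum(1),rcond=None)[0]; return c[:2],np.sqrt(c[2]+c[:2]@c[:2])
                                                      ~~~~~~~~~~^^^
    return umr_sum(a, axis, dtype, out, keepdims, initial, where)
numpy.exceptions.AxisError: axis 1 is out of bounds for array of dimension 1
```

```bash
sed -i 's/; c0=np/; P=P[P[:,2]<.12]; c0=np/; s/(d<.16)\]/(d<.16)\&(abs(P[:,2])<.03)]/' meas.py; python3 meas.py
```

```text
wrist table z -0.0007
disc [0.5474 0.0527] 0.1167 101
ringtop [0.5301 0.1015 0.0836] [0.5505 0.0711 0.084 ] 818
rail c [0.5447 0.0596 0.0747] dir [0.923 0.384 0.   ] n [ 0.013 -0.034  0.999] ang 22.6 mid [0.5316 0.0903 0.0745] [0.226 0.12  0.029]
top table z -0.0002
disc [0.5449 0.0512] 0.1159 75
ringtop [0.5517 0.0487 0.0819] [0.5535 0.0615 0.084 ] 174
rail c [0.5427 0.05   0.0746] dir [-0.92  -0.391  0.001] n [ 0.107 -0.254 -0.961] ang -157.0 mid [0.5345 0.0775 0.0788] [0.225 0.091 0.04 ]
```

```bash
python3 -c "
from h import *
plan([.515,.130,.13],112);plan([.515,.130,.059],112)"
```

```text
row: [ 3.9   9.53 19.99] twist -1.1 n>= 6
 row: [ 3.9   9.52 27.09] twist -1.1 n>= 7
```

```bash
python3 -m crank '6 3.9 9.5 19.9 -1;6 3.9 9.5 19.9 -1;6 3.9 9.5 19.9 -1;6 3.9 9.5 19.9 -1;6 3.9 9.5 19.9 -1;6 3.9 9.5 19.9 -1;6 3.9 9.5 19.9 -1;6 3.9 9.5 23 -1;6 3.9 9.5 25 -1;6 3.9 9.5 27.1 -1;6 3.9 9.5 27.1 -1;6 3.9 9.5 27.1 -1'
python3 - <<'E'
from h import *
s=ctrl.observe(); print(s["ee_pos"],yaw(),s["force"],s["finger_gap"])
im=cam("wrist"); save(im,"w2.png")
for r in ctrl.place_of("wrist","ring_grip"): print(r["score"],r["centre"],onz(im,[r["centre"][::-1]],.073).round(4)[0])
E
```

```text
clock: 4.08
ee_pos: [0.5144, 0.13, 0.0596]
ee_rot: [-1.757, -2.604, 0.001]
force: [0.4, 0.7, 0.7]
finger_gap: 0.7
finger_force: 0.0
[0.51443384 0.13000958 0.05955513] 111.96595557889377 [0.35784993 0.73156519 0.71818004] 0.6999518839060968
0.8 [283.1, 317.5] [0.5153 0.1298 0.073 ]
```

View pics/w2.png

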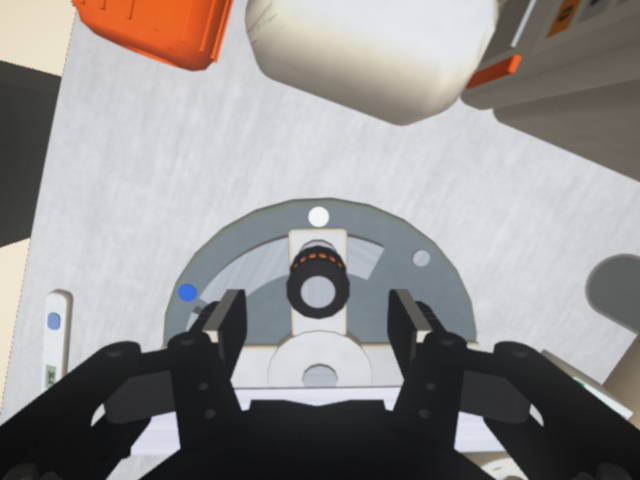

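```bash
python3 -m crank '1 0 0 0 0;1 0 0 0 0;1 0 0 0 0;1 0 0 0 0;1 0 0 0 0;1 0 0 0 0;1 0 0 -0.4 0;1 0 0 -0.8 0;1 0 0 -1.2 0;1 0 0 -1.3 0;1 0 0 -1.3 0'
python3 - <<'E'
from h import *
for t in range(5,66,5):
    a=np.radians(t); print("1",round(-8.5*(1-np.cos(a)),2),round(-8.5*np.sin(a),2),"0",-t,end=";")
E
```

```text
clock: 5.1
ee_pos: [0.5152, 0.1306, 0.0724]
ee_rot: [1.757, 2.604, 0.001]
force: [0.0, 0.1, -0.5]
finger_gap: 0.118
finger_force: 0.0
1 -0.03 -0.74 0 -5;1 -0.13 -1.48 0 -10;1 -0.29 -2.2 0 -15;1 -0.51 -2.91 0 -20;1 -0.8 -3.59 0 -25;1 -1.14 -4.25 0 -30;1 -1.54 -4.88 0 -35;1 -1.99 -5.46 0 -40;1 -2.49 -6.01 0 -45;1 -3.04 -6.51 0 -50;1 -3.62 -6.96 0 -55;1 -4.25 -7.36 0 -60;1 -4.91 -7.7 0 -65;
```

```bash
python3 -m crank '6 0 0 0 0;6 0 0 0 0;6 0 0 0 0;6 0 0 0 0;6 0 0 0 0;6 0 0 2.1 0;6 0 0 2.1 0;6 0 0 2.1 0;2 0 0 2.1 0;2 0 0 2.1 0;2 0 0 2.1 0;2 0 0 2.1 0;2 0 0 2.1 0;2 0 0 2.1 0;2 0 0 2.1 0;2 0 0 2.1 0'
```

```text
clock: 6.43
ee_pos: [0.5148, 0.1305, 0.0507]
ee_rot: [1.757, 2.604, 0.0]
force: [0.6, -0.1, 0.0]
finger_gap: 0.234
finger_force: 0.0
```

Run:
```python
from h import *
im=cam("wrist"); cv2.imwrite("pics/w3.png",im["frame"][150:450,120:520,::-1])
```

```text
(no output)
```

View pics/w3.png

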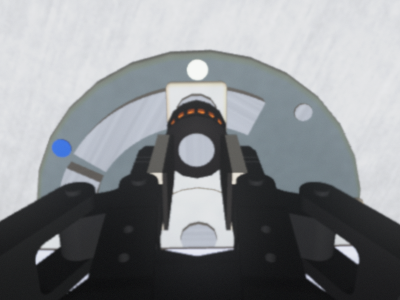

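```bash
python3 -m crank '0 0 0 0 0;0 0 0 0 0;0 0 0 0 0;0 0 0 0 0;0 0 0 0 0;0 0 0 0 0'
python3 - <<'E'
from h import *
s=ctrl.observe(); print(s["finger_gap"],s["finger_force"],s["force"])
im=cam("wrist"); cv2.imwrite("pics/w4.png",cv2.resize(im["frame"][250:400,220:420,::-1],None,fx=3,fy=3))
E
```

```text
clock: 6.98
ee_pos: [0.5148, 0.1305, 0.0507]
ee_rot: [-1.757, -2.604, -0.0]
force: [-0.2, 0.3, -0.4]
finger_gap: 0.0
finger_force: 0.0
0.00014009760006957243 0.0 [-0.19355875  0.30444692 -0.44805881]
```

View pics/w4.png

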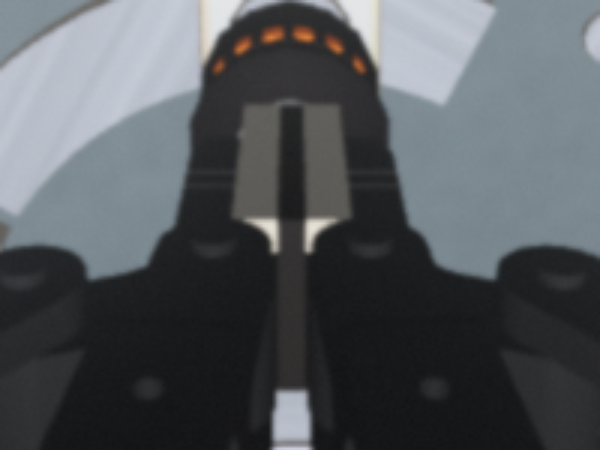

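Run:
```python
from h import *
im=cam("wrist"); T=tool()
for v in range(200,400,8):
    m=np.zeros((480,640),bool); m[v,310]=1; p=pts(im,m)
    if len(p): q=np.linalg.inv(T)@np.r_[p[0],1]; print(v,im["frame"][v,310],p.round(4)[0],"tool mm",(q[:3]*1000).round(1))
im=cam("top"); 
c=np.linalg.inv(im["W"])@np.r_[T[:3,3],1]; uv=(np.array(im["intrinsics"])@(c[:3]/c[2]))[:2]; print(uv)
u,v=uv.astype(int); cv2.imwrite("pics/t2.png",cv2.resize(im["frame"][v-60:v+60,u-80:u+80,::-1],None,fx=5,fy=5))
```

```text
200 [172 174 176] [0.4988 0.159  0.0016] tool mm [32.4 -4.1 49.1]
208 [132 143 141] [0.5004 0.1555 0.0101] tool mm [28.6 -4.  40.6]
216 [247 248 246] [0.5021 0.1512 0.0126] tool mm [24.  -4.  38.1]
224 [246 248 246] [0.5041 0.1462 0.0117] tool mm [18.6 -4.  39. ]
232 [161 155 143] [0.5046 0.1459 0.0314] tool mm [18.2 -3.6 19.3]
240 [227 228 230] [0.5063 0.1416 0.0319] tool mm [13.5 -3.7 18.8]
248 [190 195 205] [0.5075 0.1389 0.0385] tool mm [10.5 -3.6 12.2]
256 [45 46 47] [0.5069 0.1418 0.0627] tool mm [ 13.4  -3.1 -12. ]
264 [78 56 45] [0.5071 0.1417 0.0747] tool mm [ 13.3  -2.9 -24. ]
272 [51 51 52] [0.5074 0.1415 0.0846] tool mm [ 13.   -2.7 -33.9]
280 [54 52 54] [0.5086 0.1386 0.0864] tool mm [  9.9  -2.7 -35.7]
288 [97 96 92] [0.5083 0.14   0.0987] tool mm [ 11.2  -2.5 -48. ]
296 [94 94 90] [0.5086 0.1394 0.105 ] tool mm [ 10.6  -2.4 -54.3]
304 [93 93 89] [0.5086 0.14   0.1134] tool mm [ 11.1  -2.2 -62.7]
312 [93 93 88] [0.5087 0.14   0.1198] tool mm [ 11.1  -2.1 -69.1]
320 [94 91 88] [0.5089 0.1397 0.1251] tool mm [ 10.8  -2.  -74.4]
328 [205 200 190] [0.5097 0.1378 0.1267] tool mm [  8.7  -2.  -76. ]
336 [28 29 30] [0.5094 0.139  0.1339] tool mm [  9.9  -1.8 -83.2]
344 [27 27 28] [0.5102 0.1369 0.1349] tool mm [  7.7  -1.8 -84.2]
352 [31 31 33] [0.5111 0.1347 0.1356] tool mm [  5.4  -1.8 -84.9]
360 [31 31 32] [0.5118 0.1331 0.1372] tool mm [  3.5  -1.8 -86.5]
368 [30 31 33] [0.5129 0.1302 0.1369] tool mm [  0.5  -1.8 -86.2]
376 [29 31 32] [0.5142 0.1268 0.1357] tool mm [ -3.2  -1.9 -85. ]
384 [34 35 37] [0.5152 0.1244 0.1363] tool mm [ -5.8  -1.9 -85.6]
392 [74 76 82] [0.5165 0.1211 0.1357] tool mm [ -9.3  -1.9 -85. ]
[245.55486526 286.3907848 ]
```

View pics/t2.png

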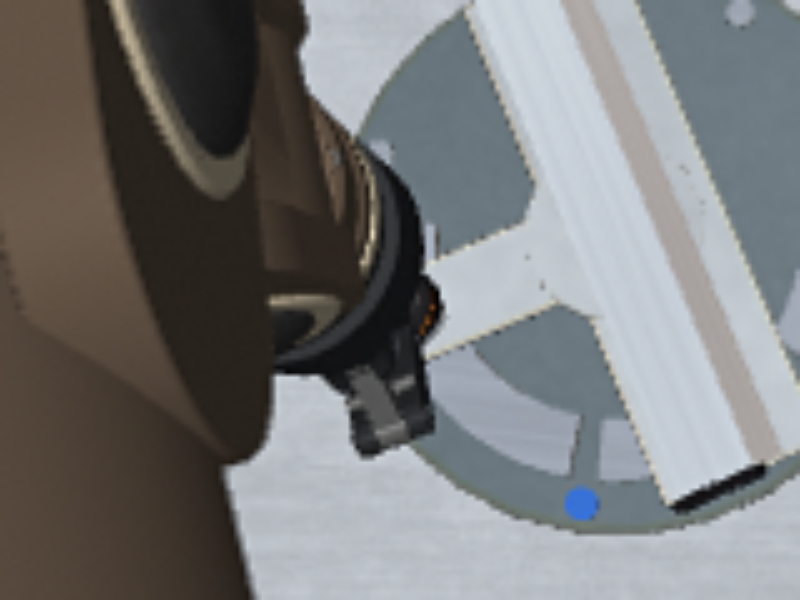

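Run:
```python
from h import *
im=cam("scene"); T=tool()
c=np.linalg.inv(im["W"])@np.r_[T[:3,3],1]; uv=(np.array(im["intrinsics"])@(c[:3]/c[2]))[:2]; print(uv)
cv2.imwrite("pics/s2.png",cv2.resize(im["frame"][200:340,190:390,::-1],None,fx=4,fy=4))
im=cam("wrist")
for v in range(280,290):
    m=np.zeros((480,640),bool); m[v,308]=1; p=pts(im,m); q=np.linalg.inv(T)@np.r_[p[0],1]; print(v,im["frame"][v,308],(q[:3]*1000).round(1))
```

```text
[280.11619741 308.77469683]
280 [53 52 54] [  9.   -3.6 -33.6]
281 [53 53 54] [  9.3  -3.6 -35.4]
282 [52 51 52] [  8.5  -3.6 -34.6]
283 [54 53 54] [  8.2  -3.6 -34.9]
284 [69 68 68] [  7.2  -3.6 -33.8]
285 [89 89 85] [ 11.   -3.4 -44.3]
286 [97 95 92] [ 11.2  -3.3 -45.7]
287 [97 96 92] [ 11.   -3.3 -46.5]
288 [97 95 92] [ 11.   -3.3 -47.5]
289 [95 94 90] [ 10.9  -3.3 -48.3]
```

View pics/s2.png

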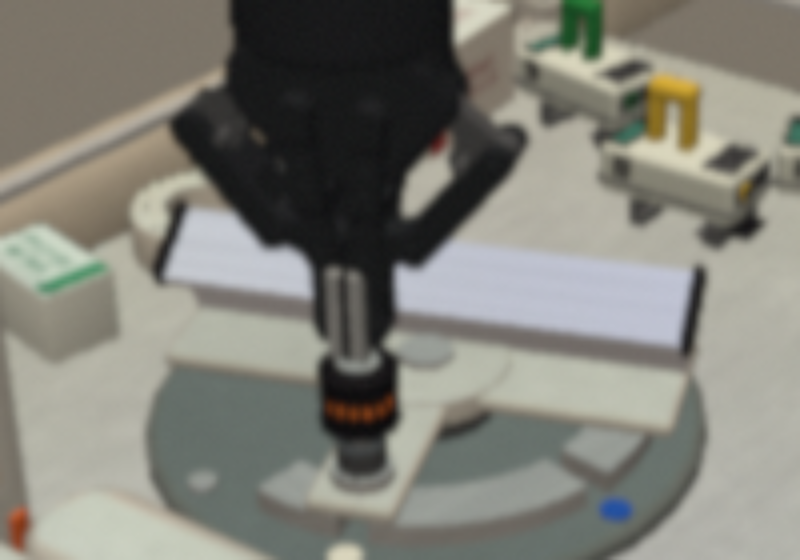

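```bash
python3 -m crank '6 0 0 0 0;6 0 0 0 0;6 0 0 0 0;6 0 0 0 0;6 0 0 0 0;6 0 0 0 0;6 0 0 1.5 0;6 0 0 2.5 0;6 0 0 3.2 0;6 0 0 4.0 0;6 0 0 4.0 0;2 0 0 4 0;2 0 0 4 0;2 0 0 4 0;2 0 0 4 0;2 0 0 4 0;2 0 0 4 0;2 0 0 4 0'
python3 - <<'E'
from h import *
s=ctrl.observe(); print(s["finger_gap"],s["finger_force"],s["force"],s["ee_pos"])
im=cam("scene"); cv2.imwrite("pics/s3.png",cv2.resize(im["frame"][200:340,190:390,::-1],None,fx=4,fy=4))
E
```

```text
clock: 8.73
ee_pos: [0.5152, 0.1306, 0.0114]
ee_rot: [1.757, 2.604, 0.001]
force: [-1.4, -0.2, 5.5]
finger_gap: 0.324
finger_force: 59.2
0.32445831426299176 59.20163869857788 [-1.35259173 -0.21696839  5.46918044] [0.51520738 0.1306201  0.01141622]
```

View pics/s3.png

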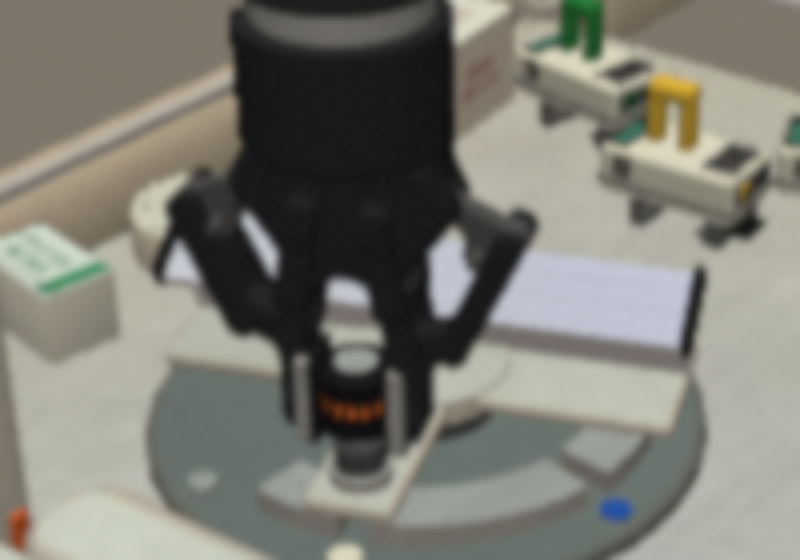

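```bash
python3 -m crank '2 0 0 -0.4 0;2 0 0 -0.8 0;2 0 0 -1.2 0;2 0 0 -1.3 0;2 0 0 -1.3 0'; python3 -m crank '2 -0.03 -0.74 0 -5;2 -0.13 -1.48 0 -10;2 -0.29 -2.2 0 -15;2 -0.51 -2.91 0 -20'
```

```text
clock: 9.2
ee_pos: [0.5145, 0.1304, 0.0233]
ee_rot: [-1.756, -2.604, 0.001]
force: [3.0, 0.1, -10.8]
finger_gap: 0.319
finger_force: 59.8
clock: 9.53
ee_pos: [0.4896, 0.1143, 0.0232]
ee_rot: [1.272, 2.872, -0.001]
force: [4.6, -2.4, -11.1]
finger_gap: 0.322
finger_force: 60.0
```

```bash
python3 -m crank '2 -0.03 -0.74 0 -5;2 -0.13 -1.48 0 -10;2 -0.29 -2.2 0 -15;2 -0.51 -2.91 0 -20;2 -0.8 -3.59 0 -25;2 -1.14 -4.25 0 -30;2 -1.54 -4.88 0 -35;2 -1.99 -5.46 0 -40;2 -1.99 -5.46 0 -40;2 -1.99 -5.46 0 -40'; python3 -m crank '2 0 0 0.4 0;2 0 0 0.8 0;2 0 0 1.2 0;2 0 0 1.3 0;2 0 0 1.3 0'
```

```text
clock: 10.37
ee_pos: [0.4633, 0.0629, 0.0237]
ee_rot: [0.22, 3.132, -0.001]
force: [4.8, -0.9, -10.7]
finger_gap: 0.323
finger_force: 60.0
clock: 10.78
ee_pos: [0.4634, 0.0632, 0.0114]
ee_rot: [0.22, 3.132, -0.001]
force: [3.4, -2.9, -1.4]
finger_gap: 0.322
finger_force: 61.2
```

```bash
python3 -m crank '6 0 0 0 0;6 0 0 0 0;6 0 0 0 0;6 0 0 0 0;6 0 0 -4 0;6 0 0 -8 0;6 -3 0 -12 0;6 -6 0 -15 0;6 -6 0 -18 0;6 -6 0 -18 0;6 -6 0 -18 0'
python3 - <<'E'
from h import *
print(tool()[:3,3],yaw())
def circ(P):
    A=np.c_[2*P,np.ones(len(P))]; c=np.linalg.lstsq(A,(P**2).sum(1),rcond=None)[0]; return c[:2],np.sqrt(c[2]+c[:2]@c[:2])
im=cam("wrist"); save(im,"w5.png"); P=pts(im,np.ones((480,640),bool)); P=P[P[:,2]<.13]
g=np.array([.4634,.0632]); d=np.linalg.norm(P[:,:2]-g,axis=1)
q=P[(d<.02)&(P[:,2]>.075)]; print("ring top z",np.median(q[:,2]),"ctr",((q.max(0)+q.min(0))/2).round(4))
c0=np.array([.546,.052]); d=np.linalg.norm(P[:,:2]-c0,axis=1)
dr=c0-g; dr/=np.linalg.norm(dr); s=(P[:,:2]-c0)@dr; t=(P[:,:2]-c0)@np.array([-dr[1],dr[0]])
L=P[(abs(s)<.013)&(abs(t)<.1)&(P[:,2]>.06)]; A=np.c_[L[:,:2]-c0,np.ones(len(L))]
f=np.linalg.lstsq(A,L[:,2],rcond=None)[0]; print("plane",f.round(4),"slope",np.degrees(np.arctan(np.hypot(*f[:2]))).round(1),"dir",np.degrees(np.arctan2(f[1],f[0])).round(2))
for n,z in dict(mount=0,ring_grip=.073,rail=.074).items():
    for r in ctrl.place_of("wrist",n)[:1]: print(n,round(r["score"],2),np.round(r["centre"]),onz(im,[r["centre"][::-1]],z).round(4)[0])
for cn in ("top","scene"):
  im=cam(cn)
  for n in "abcd":
    for r in ctrl.place_of(cn,"module_"+n)[:4]:
      if r["score"]>.3: print(cn,n,round(r["score"],2),np.round(r["centre"]),onz(im,[r["centre"][::-1]],0).round(4)[0])
E
```

```text
clock: 11.7
ee_pos: [0.5234, 0.0553, 0.1926]
ee_rot: [0.219, 3.13, 0.001]
force: [1.0, -0.3, -0.7]
finger_gap: 0.705
finger_force: 0.0
[0.52342262 0.05532506 0.19262473] 171.9802845814939
ring top z 0.08513557773558603 ctr [0.4633 0.063  0.0846]
plane [ 0.5262 -0.0682  0.0726] slope 28.0 dir -7.39
mount 0.62 [230. 317.] [0.5463 0.0526 0.    ]
ring_grip 0.97 [154. 319.] [0.4653 0.0654 0.073 ]
rail 0.59 [250. 316.] [0.5461 0.0516 0.074 ]
top a 0.74 [221. 424.] [ 0.6531 -0.2286  0.    ]
top a 0.63 [273. 399.] [ 0.5459 -0.1712  0.    ]
top b 0.74 [221. 424.] [ 0.6531 -0.2286  0.    ]
top b 0.63 [273. 399.] [ 0.5459 -0.1712  0.    ]
top c 0.74 [221. 424.] [ 0.6531 -0.2286  0.    ]
top c 0.63 [273. 399.] [ 0.5459 -0.1712  0.    ]
top d 0.74 [221. 424.] [ 0.6531 -0.2286  0.    ]
top d 0.63 [273. 399.] [ 0.5459 -0.1712  0.    ]
scene a 0.8 [249. 404.] [ 0.4965 -0.2364  0.    ]
scene a 0.8 [230. 336.] [ 0.6605 -0.2244  0.    ]
scene a 0.61 [259. 363.] [ 0.5426 -0.1484  0.    ]
scene b 0.8 [249. 404.] [ 0.4965 -0.2364  0.    ]
scene b 0.8 [230. 336.] [ 0.6605 -0.2244  0.    ]
scene b 0.61 [259. 363.] [ 0.5426 -0.1484  0.    ]
scene c 0.8 [249. 404.] [ 0.4965 -0.2364  0.    ]
scene c 0.8 [230. 336.] [ 0.6605 -0.2244  0.    ]
scene c 0.61 [259. 363.] [ 0.5426 -0.1484  0.    ]
scene d 0.8 [249. 404.] [ 0.4965 -0.2364  0.    ]
scene d 0.8 [230. 336.] [ 0.6605 -0.2244  0.    ]
scene d 0.61 [259. 363.] [ 0.5426 -0.1484  0.    ]
```

View pics/w5.png

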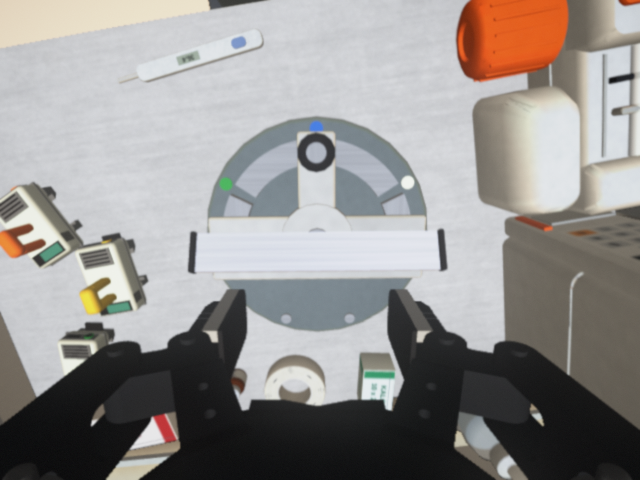

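```bash
cat > mods.py <<'E'
from h import *
import sys
def mods(cn):
    im=cam(cn); V,U=np.nonzero(im["depth"]>0); P=pts(im,np.ones((480,640),bool)); C=im["frame"][V,U].astype(np.uint8)
    hsv=cv2.cvtColor(C[None],cv2.COLOR_RGB2HSV)[0].astype(int)
    tl=tool()[:3,3]
    ok=(P[:,0]>.38)&(P[:,0]<.72)&(P[:,1]<-.08)&(P[:,1]>-.36)&(hsv[:,1]>150)&(hsv[:,2]>90)&(P[:,2]>.046)&(P[:,2]<.08)
    for n,lo,hi in(("orange",4,16),("yellow",20,32),("green",45,80),("blue",100,125)):
        H=P[ok&(hsv[:,0]>=lo)&(hsv[:,0]<=hi)]
        if len(H)<15: continue
        h=np.median(H[:,:2],axis=0); H=H[np.linalg.norm(H[:,:2]-h,axis=1)<.03]
        hc=cv2.minAreaRect(H[:,:2].astype(np.float32)*1000)
        S=P[(np.linalg.norm(P[:,:2]-h,axis=1)<.062)&(P[:,2]>.036)&(P[:,2]<.044)][:,:2]
        r=cv2.minAreaRect((S*1000).astype(np.float32)) if len(S)>20 else None
        c=S.mean(0)
        # long axis: search yaw fitting 76x44 box
        best=None
        for a in np.radians(np.arange(-90,90,1)):
            u=np.array([np.cos(a),np.sin(a)]);w=np.array([-u[1],u[0]]); p=S@u;q=S@w
            lo1,hi1=np.percentile(p,[1,99]);lo2,hi2=np.percentile(q,[1,99]); sc=(hi2-lo2)
            if best is None or sc<best[0]: best=(sc,np.degrees(a),hi1-lo1,u*(lo1+hi1)/2+w*(lo2+hi2)/2,u)
        sc,a,l,ctr,u=best; org=ctr-u*.004
        print(cn,n,"housing %dx%d"%(l*1000,sc*1000),"yaw",round(a,1),"ctr",ctr.round(4),"handle centre(calc)",(org+u*.012).round(4),"handle meas",np.array(hc[0]).round(1),np.array(hc[1]).round(0),len(S),len(H))
for c in sys.argv[1:]: mods(c)
E
python3 -c "
from h import *
plan([.58,-.19,.19],180)"; python3 mods.py top
```

```text
row: [ -9.18 -23.47   0.07] twist -8.0 n>= 7
top orange housing 107x53 yaw 38.0 ctr [ 0.5049 -0.2172] handle centre(calc) [ 0.5112 -0.2123] handle meas [ 501. -224.] [24. 13.] 912 92
top yellow housing 89x57 yaw 21.0 ctr [ 0.5516 -0.1715] handle centre(calc) [ 0.5591 -0.1687] handle meas [ 565.4 -167.9] [25. 13.] 768 98
top green housing 89x55 yaw 4.0 ctr [ 0.6632 -0.2262] handle centre(calc) [ 0.6712 -0.2257] handle meas [ 665.  -229.4] [12. 25.] 695 75
```

```bash
sed -i 's/"handle meas",np.array(hc\[0\])/"HANDLE ang",round(hc[2],1),np.array(hc[0])/' mods.py; python3 -m crank '6 -9.2 -23.5 0 -8;6 -9.2 -23.5 0 -8;6 -9.2 -23.5 0 -8;6 -9.2 -23.5 0 -8;6 -9.2 -23.5 0 -8;6 -9.2 -23.5 0 -8;6 -9.2 -23.5 0 -8;6 -9.2 -23.5 0 -8;6 -9.2 -23.5 0 -8'; python3 mods.py wrist
```

```text
clock: 13.2
ee_pos: [0.58, -0.1903, 0.1903]
ee_rot: [-0.002, -3.141, -0.001]
force: [-0.0, 1.3, 0.8]
finger_gap: 0.702
finger_force: 0.0
wrist orange housing 105x54 yaw 37.0 ctr [ 0.5077 -0.2171] handle centre(calc) [ 0.5141 -0.2122] HANDLE ang 22.7 [ 503.8 -223.5] [24. 12.] 4287 445
wrist yellow housing 87x57 yaw 19.0 ctr [ 0.5544 -0.1716] handle centre(calc) [ 0.562 -0.169] HANDLE ang 4.2 [ 567.9 -167.3] [24. 12.] 3357 380
```

```bash
python3 -c "
from h import *
plan([.567,-.167,.06],184.2);plan([.567,-.167,.003],184.2)"
```

```text
row: [ 1.29  2.24 13.06] twist -4.2 n>= 4
 row: [ 1.29  2.24 18.76] twist -4.2 n>= 5
```

```bash
python3 -m crank '4.5 1.3 2.25 8 -4;4.5 1.3 2.25 12 -4;4.5 1.3 2.25 13 -4;4.5 1.3 2.25 13 -4;4.5 1.3 2.25 16 -4;4.5 1.3 2.25 17.5 -4;4.5 1.3 2.25 18.7 -4;4.5 1.3 2.25 18.7 -4;0.8 1.3 2.25 18.7 -4;0.8 1.3 2.25 18.7 -4;0.8 1.3 2.25 18.7 -4;0.8 1.3 2.25 18.7 -4;0.8 1.3 2.25 18.7 -4;0.8 1.3 2.25 18.7 -4'
python3 - <<'E'
from h import *
im=cam("wrist"); save(im,"w6.png")
E
```

```text
clock: 14.42
ee_pos: [0.5686, -0.1681, 0.0057]
ee_rot: [-0.109, 3.136, -0.001]
force: [-0.0, 0.4, 5.6]
finger_gap: 0.152
finger_force: 59.5
```

View pics/w6.png

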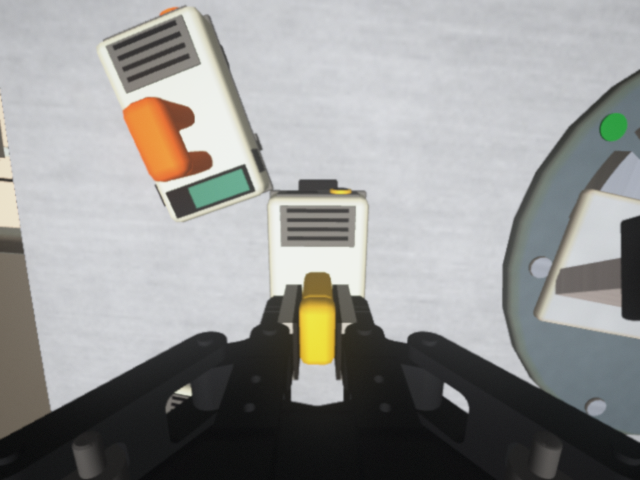

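```bash
cat > held.py <<'E'
from h import *
def held(im=None):
    T=tool(); im=im or cam("wrist"); P=pts(im,np.ones((480,640),bool)); Q=(P-T[:3,3])@T[:3,:3]*1000
    # housing top ~34-36 mm behind reported TCP (tool z), in front of fingers
    M=Q[(Q[:,0]>12)&(Q[:,0]<65)&(abs(Q[:,1])<35)&(Q[:,2]<-25)&(Q[:,2]>-50)]
    if len(M)<50: print("nothing held?",len(M)); return
    top=M[(M[:,0]>16)&(M[:,0]<40)&(abs(M[:,1])<15)]; A=np.c_[top[:,:2],np.ones(len(top))]; f=np.linalg.lstsq(A,top[:,2],rcond=None)[0]
    S=M[abs(M[:,2]-A.mean(0)@f)<6]
    fx=np.percentile(S[abs(S[:,1])<15][:,0],98); mid=[(np.percentile(S[(S[:,0]>a)&(S[:,0]<a+5)][:,1],[2,98])) for a in (18,25,32)]
    print("top z at x=20:",round(f[0]*20+f[2],1),"slope x,y deg",np.degrees(np.arctan(f[:2])).round(1),"foot-end x",round(fx,1),"module x at TCP",round(fx-34,1),"y mids",[round(m.mean(),1) for m in mid],"w",[round(np.ptp(m),1) for m in mid])
if __name__=="__main__": held()
E
python3 held.py; python3 -m crank '0.8 0 0 -2 0;0.8 0 0 -6 0;0.8 0 0 -10 0;0.8 0 0 -13 0;0.8 0 0 -13 0;0.8 0 0 -13 0';  python3 held.py; python3 -c "
from h import *
print(ctrl.observe()['force'],yaw())"
```

```text
top z at x=20: -34.0 slope x,y deg [-3.4 -0.2] foot-end x 46.7 module x at TCP 12.7 y mids [np.float64(0.1), np.float64(0.2), np.float64(0.0)] w [np.float64(41.4), np.float64(41.2), np.float64(41.4)]
clock: 15.02
ee_pos: [0.5685, -0.1684, 0.136]
ee_rot: [-0.109, 3.135, -0.002]
force: [-0.3, -0.2, -2.9]
finger_gap: 0.152
finger_force: 59.0
top z at x=20: -34.0 slope x,y deg [-3.2 -0.2] foot-end x 46.6 module x at TCP 12.6 y mids [np.float64(0.0), np.float64(0.1), np.float64(0.1)] w [np.float64(41.5), np.float64(41.3), np.float64(41.4)]
[-0.1066234  -0.6496809  -2.66788137] -176.01653502242215
```

```bash
cat > slot.py <<'E'
from h import *
import sys
# usage: slot.py mx tops y(mm)  : rows for hover, pre-contact, hooked
C=np.array([.547,.0522]); PHI=-7.8
mx,tz,y=map(float,sys.argv[1:4])   # module x at TCP; origin height = TCPz - tz
u=np.array([np.cos(np.radians(PHI)),np.sin(np.radians(PHI))]); v=np.array([-u[1],u[0]])
def tcp(so,zo): return np.r_[C+u*(so+mx)/1000+v*y/1000,(zo+tz)/1000]
for n,so,zo in(("hover",7,105),("pre",7,73),("touch",7,68.2),("hook",0,68.2)): plan(tcp(so,zo),180+PHI,n)
T=tool(); d=T[:3,3]-tcp(0,0); print("now so",(d[:2]@u*1000).round(1),"y",(d[:2]@v*1000+y).round(1),"zo",(d[2]*1000).round(1),"yawerr",round((yaw()-180-PHI+180)%360-180,1),"F",ctrl.observe()["force"].round(1))
E
python3 slot.py 12.6 5.8 54
```

```text
hover row: [-2.52 26.99  2.29] twist 11.8 n>= 7
pre row: [-2.52 27.    5.49] twist 11.8 n>= 7
touch row: [-2.52 27.    5.97] twist 11.8 n>= 7
hook row: [-1.83 27.14  5.97] twist 11.8 n>= 7
now so 37.4 y -215.4 zo 128.0 yawerr 11.8 F [-0.1 -0.6 -2.7]
```

```bash
python3 -m crank '0.8 -2.5 27 0 11.8;0.8 -2.5 27 0 11.8;0.8 -2.5 27 0 11.8;0.8 -2.5 27 0 11.8;0.8 -2.5 27 0 11.8;0.8 -2.5 27 0 11.8;0.8 -2.5 27 0 11.8;0.8 -2.5 27 0 11.8;0.8 -2.5 27 2 11.8;0.8 -2.5 27 2.3 11.8;0.8 -2.5 27 2.3 11.8';  python3 slot.py 12.6 5.8 54; python3 held.py
python3 - <<'E'
from h import *
im=cam("scene"); cv2.imwrite("pics/s4.png",cv2.resize(im["frame"][190:330,200:400,::-1],None,fx=4,fy=4))
E
```

```text
clock: 15.98
ee_pos: [0.5711, 0.1024, 0.1075]
ee_rot: [-0.214, -3.128, 0.003]
force: [-0.4, -0.3, -2.4]
finger_gap: 0.152
finger_force: 59.3
hover row: [-0.25  0.09 -0.33] twist -0.0 n>= 1
pre row: [-0.27  0.1   2.87] twist -0.0 n>= 1
touch row: [-0.27  0.1   3.35] twist -0.0 n>= 1
hook row: [0.43 0.1  3.36] twist -0.0 n>= 1
now so 4.5 y 53.1 zo 101.7 yawerr -0.0 F [-0.4 -0.3 -2.4]
top z at x=20: -34.0 slope x,y deg [-3.4 -0.2] foot-end x 46.6 module x at TCP 12.6 y mids [np.float64(0.2), np.float64(0.3), np.float64(0.2)] w [np.float64(41.5), np.float64(41.4), np.float64(41.3)]
```

View pics/s4.png

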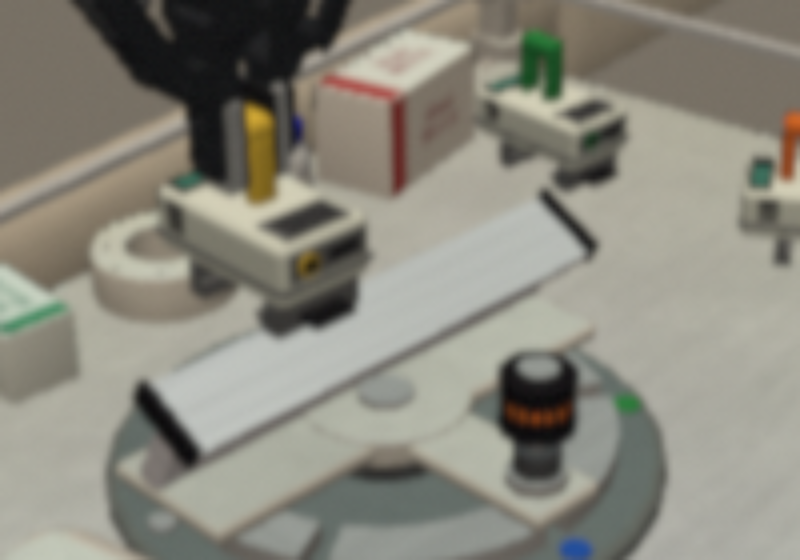

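```bash
python3 -m crank '0.8 -.27 .1 0 0;0.8 -.27 .1 2 0;0.8 -.27 .1 2.8 0;0.8 -.27 .1 2.8 0;0.8 -.27 .1 2.8 0' | grep -E 'pos|force:'; python3 -m crank '0.8 0 0 .25 0;0.8 0 0 .25 0;0.8 0 0 .25 0'| grep -E 'pos|force:';  python3 -m crank '0.8 0 0 .15 0;0.8 0 0 .15 0'| grep -E 'pos|force:'; python3 slot.py 12.6 5.8 54
```

```text
ee_pos: [0.5758, 0.1035, 0.0826]
force: [0.1, 1.1, -1.8]
finger_force: 63.8
ee_pos: [0.5765, 0.1039, 0.0808]
force: [0.3, -0.1, -1.8]
finger_force: 63.9
ee_pos: [0.5762, 0.1039, 0.0788]
force: [0.5, 0.6, -1.6]
finger_force: 63.9
hover row: [ 0.23 -0.12 -3.2 ] twist -0.0 n>= 1
pre row: [ 0.23 -0.12 -0.  ] twist -0.0 n>= 1
touch row: [ 0.23 -0.12  0.48] twist -0.0 n>= 1
hook row: [ 0.93 -0.12  0.48] twist -0.0 n>= 1
now so 9.3 y 55.2 zo 73.0 yawerr -0.0 F [ 0.5  0.6 -1.6]
```

```bash
python3 held.py; python3 -m crank '0.8 .2 -.1 0 0;0.8 .2 -.1 .3 0;0.8 .2 -.1 .3 0;0.8 .2 -.1 .3 0' | grep -E 'pos|force:'; python3 -m crank '0.8 0 0 .1 0;0.8 0 0 .1 0;0.8 0 0 .1 0'| grep -E 'pos|force:';  python3 -m crank '0.8 0 0 .1 0;0.8 0 0 .1 0'| grep -E 'pos|force:'; python3 slot.py 12.6 5.8 54
```

```text
top z at x=20: -34.0 slope x,y deg [-3.2 -0.2] foot-end x 46.7 module x at TCP 12.7 y mids [np.float64(0.1), np.float64(0.2), np.float64(0.1)] w [np.float64(41.5), np.float64(41.3), np.float64(41.3)]
ee_pos: [0.5738, 0.1031, 0.0754]
force: [-0.6, -0.1, -1.8]
finger_force: 63.9
ee_pos: [0.5741, 0.1031, 0.0746]
force: [0.6, 0.2, -1.9]
finger_force: 63.9
ee_pos: [0.5742, 0.1031, 0.0738]
force: [-0.0, -0.0, -1.2]
finger_force: 64.4
hover row: [ 0.04 -0.02 -3.7 ] twist -0.0 n>= 1
pre row: [ 0.05 -0.02 -0.5 ] twist -0.0 n>= 1
touch row: [ 0.05 -0.02 -0.02] twist -0.0 n>= 1
hook row: [ 0.75 -0.02 -0.02] twist -0.0 n>= 1
now so 7.5 y 54.2 zo 68.0 yawerr -0.0 F [-0.  -0.  -1.2]
```

```bash
for i in 1 2 3; do python3 -m crank '0.8 0 0 .06 0;0.8 0 0 .06 0'| grep -E 'pos|^force:'; done
```

```text
ee_pos: [0.5743, 0.1032, 0.0736]
force: [-1.0, 0.3, 1.4]
ee_pos: [0.5744, 0.1032, 0.0735]
force: [-2.0, 0.7, 5.9]
ee_pos: [0.5746, 0.1031, 0.0735]
force: [-0.9, -1.6, 9.2]
```

```bash
python3 -m crank '0.8 0 0 -.1 0;0.8 0.2 0 -.1 0;0.8 0.4 0 -.1 0;0.8 0.4 0 -.1 0'| grep -E 'pos|^force:'; for i in 1 ; do python3 -m crank '0.8 .1 0 0 0;0.8 .1 0 0 0'| grep -E 'pos|^force:'; python3 -m crank '0.8 .1 0 0 0;0.8 .1 0 0 0'| grep -E 'pos|^force:'; python3 -m crank '0.8 .1 0 0 0;0.8 .1 0 0 0'| grep -E 'pos|^force:';  done
```

```text
ee_pos: [0.5709, 0.1038, 0.0736]
force: [2.5, 0.3, 3.0]
ee_pos: [0.57, 0.1039, 0.0736]
force: [3.1, -0.3, 7.0]
ee_pos: [0.569, 0.104, 0.0736]
force: [2.7, -0.7, 6.0]
ee_pos: [0.568, 0.1042, 0.0736]
force: [4.1, -0.1, 5.8]
```

```bash
for i in 1 ; do python3 -m crank '0.8 .1 0 0 0;0.8 .1 0 0 0'| grep -E 'pos|^force:'; python3 -m crank '0.8 .1 0 0 0;0.8 .1 0 0 0'| grep -E 'pos|^force:'; python3 -m crank '0.8 .1 0 0 0;0.8 .1 0 0 0'| grep -E 'pos|^force:';  done; python3 slot.py 12.6 5.8 54;python3 held.py
```

```text
ee_pos: [0.567, 0.1043, 0.0736]
force: [3.5, -1.2, 5.9]
ee_pos: [0.566, 0.1044, 0.0735]
force: [3.8, -0.8, 6.1]
ee_pos: [0.5655, 0.1045, 0.0736]
force: [4.9, -1.3, 4.1]
hover row: [-0.85 -0.03 -3.72] twist -0.0 n>= 1
pre row: [-0.84 -0.03 -0.52] twist -0.0 n>= 1
touch row: [-0.84 -0.03 -0.04] twist -0.0 n>= 1
hook row: [-0.14 -0.03 -0.04] twist -0.0 n>= 1
now so -1.4 y 54.3 zo 67.8 yawerr -0.0 F [ 4.9 -1.3  4.1]
top z at x=20: -33.9 slope x,y deg [-3.1 -0.2] foot-end x 46.5 module x at TCP 12.5 y mids [np.float64(0.1), np.float64(0.2), np.float64(0.1)] w [np.float64(41.5), np.float64(41.1), np.float64(41.5)]
```

```bash
python3 -m crank '0.8 .15 0 0 0;0.8 .15 0 0 0'| grep -E 'pos|^force:'; python3 -m crank '0.8 .1 0 0 0;0.8 .1 0 0 0'| grep -E 'pos|^force:'
```

```text
ee_pos: [0.5651, 0.1045, 0.0736]
force: [9.4, -2.0, 0.9]
ee_pos: [0.5649, 0.1045, 0.0736]
force: [11.6, -2.2, 0.1]
```

```bash
sed -i 's/C=np.array(.*)/C=np.array([.5455,.0523])/' slot.py; python3 -m crank '0.8 -.15 0 0 0;2.8 -.15 0 0 0;2.8 -.15 0 0 0;2.8 -.15 0 0 0;2.8 -.15 0 0 0;2.8 -.15 0 -2 0;2.8 -.15 0 -5 0;2.8 -.15 0 -7 0;2.8 -.15 0 -7 0'| grep -E 'pos|^force:'
python3 - <<'E'
from h import *
im=cam("scene"); cv2.imwrite("pics/s5.png",cv2.resize(im["frame"][190:330,200:400,::-1],None,fx=4,fy=4))
E
```

```text
ee_pos: [0.5647, 0.1051, 0.1472]
force: [0.2, 0.7, 0.6]
```

View pics/s5.png

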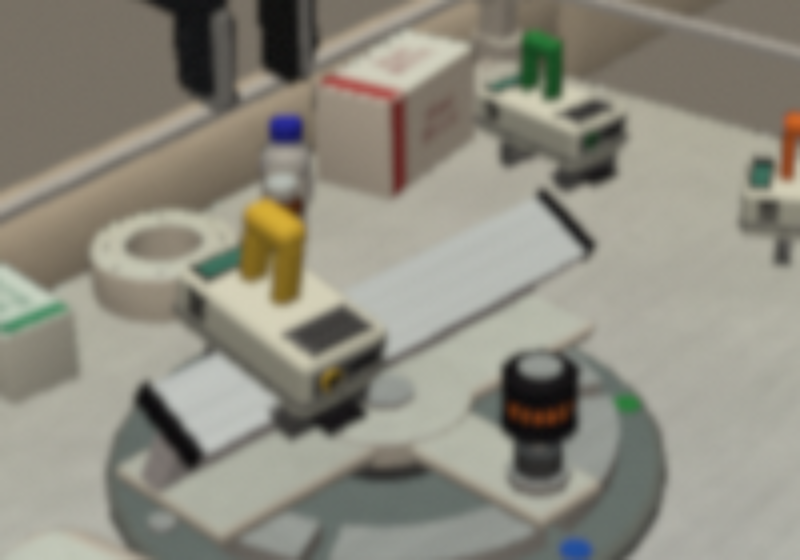

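```bash
cat >> slot.py <<'E'
plan(np.r_[C+u*(-.042)+v*y/1000,.075],180+PHI,"PRESS above")
E
python3 slot.py 0 0 54|tail -2
```

```text
now so 11.3 y 54.6 zo 145.0 yawerr -0.0 F [-0.2 -0.6 -0.7]
PRESS above row: [ 5.35 -0.07  6.98] twist -0.0 n>= 3
```

```bash
python3 -m crank '0 3 -.05 0 0;0 5.35 -.05 0 0;0 5.35 -.05 0 0;0 5.35 -.05 4 0;0 5.35 -.05 6 0;0 5.35 -.05 7 0;0 5.35 -.05 7 0;0 5.35 -.05 7 0'| grep -E 'pos|^force:'; for k in 1; do python3 -m crank '0 0 0 .5 0;0 0 0 .5 0;0 0 0 .5 0'| grep -E 'pos|^force:';python3 -m crank '0 0 0 .5 0;0 0 0 .5 0;0 0 0 .5 0'| grep -E 'pos|^force:'; done; python3 slot.py 0 0 54|tail -2
```

```text
ee_pos: [0.5098, 0.1113, 0.0725]
force: [-0.1, -0.3, 0.1]
ee_pos: [0.5107, 0.1115, 0.0686]
force: [-0.0, 0.2, 0.8]
ee_pos: [0.51, 0.1114, 0.0628]
force: [-0.3, 0.1, -0.7]
now so -43.2 y 53.7 zo 62.8 yawerr -0.0 F [-0.3  0.1 -0.7]
PRESS above row: [-0.12  0.03 -1.22] twist -0.0 n>= 1
```

```bash
for k in 1; do python3 -m crank '0 -.1 0 .25 0;0 -.1 0 .25 0;0 -.1 0 .25 0'| grep -E 'pos|^force:';python3 -m crank '0 0 0 .2 0;0 0 0 .2 0;0 0 0 .2 0'| grep -E 'pos|^force:';python3 -m crank '0 0 0 .2 0;0 0 0 .2 0;0 0 0 .2 0'| grep -E 'pos|^force:';python3 -m crank '0 0 0 .2 0;0 0 0 .2 0;0 0 0 .2 0'| grep -E 'pos|^force:'; done; python3 slot.py 0 0 54|tail -2
```

```text
ee_pos: [0.511, 0.1112, 0.0603]
force: [-0.0, 0.1, -0.4]
ee_pos: [0.511, 0.1114, 0.0585]
force: [-0.9, 1.2, 2.4]
ee_pos: [0.5109, 0.1115, 0.0564]
force: [-2.7, 1.0, 2.8]
ee_pos: [0.5112, 0.1109, 0.0539]
force: [0.6, 0.1, 0.7]
now so -42.0 y 53.4 zo 53.9 yawerr -0.0 F [0.6 0.1 0.7]
PRESS above row: [ 0.    0.06 -2.11] twist -0.0 n>= 1
```

```bash
cat > chk.py <<'E'
from h import *
import sys
C=np.array([.5455,.0523]); PHI=-7.8
u=np.array([np.cos(np.radians(PHI)),np.sin(np.radians(PHI))]); v=np.array([-u[1],u[0]])
def chk(cn,y):
    im=cam(cn); P=pts(im,np.ones((480,640),bool)); s=(P[:,:2]-C)@u*1000; t=(P[:,:2]-C)@v*1000; z=P[:,2]*1000
    m=(abs(t-y)<16)&(s>-52)&(s<-16)&(z>74)&(z<125)
    S,t1,Z=s[m],t[m],z[m]
    for it in range(4):
        A=np.c_[S,np.ones(len(S))]; f=np.linalg.lstsq(A,Z,rcond=None)[0]; r=abs(A@f-Z); k=r<max(3,np.median(r)*2); S,Z,t1=S[k],Z[k],t1[k]
    z0=74+26/np.cos(np.radians(28))
    print(cn,"y",y,"housing top slope",np.degrees(np.arctan(f[0])).round(1),"(28) height@s=-30:",(f[0]*-30+f[1]).round(1),"(clipped %.1f)"%(z0-30*np.tan(np.radians(28))),"s range",np.percentile(S,[2,98]).round(1),"y mid",np.percentile(t1,[1,99]).round(1),len(S))
if __name__=="__main__":
    for y in sys.argv[2:]: chk(sys.argv[1],float(y))
E
python3 -m crank '0 0 0 -2 0;0 2 0 -6 0;0 0 0 -10 0;0 -2 0 -12 0;0 -4 0 -12 0;0 -4 0 -12 0;0 -4 0 -12 0'| grep -E 'pos|^force:'; python3 chk.py wrist 54; python3 chk.py top 54
```

```text
ee_pos: [0.5514, 0.1054, 0.1737]
force: [-0.8, -0.3, 0.3]
wrist y 54.0 housing top slope 27.2 (28) height@s=-30: 86.3 (clipped 87.5) s range [-38.4 -17. ] y mid [38.4 69.6] 1233
top y 54.0 housing top slope 29.5 (28) height@s=-30: 87.9 (clipped 87.5) s range [-40.3 -17.7] y mid [38.3 69.3] 175
```

```bash
python3 -m crank '0 4 0 4 0;0 4 0 8 0;0 4 0 11 0;0 4 0 12 0;0 4 0 12 0;0 4 0 12.1 0;0 4 0 12.1 0'| grep -E 'pos|^force:'; python3 -m crank '0 0 0 .1 0;0 0 0 .1 0'| grep -E 'pos|^force:';python3 -m crank '0 0 0 .1 0;0 0 0 .1 0'| grep -E 'pos|^force:';python3 -m crank '0 0 0 .1 0;0 0 0 .1 0'| grep -E 'pos|^force:'
```

```text
ee_pos: [0.5128, 0.1116, 0.0556]
force: [-0.1, -0.6, 0.5]
ee_pos: [0.5126, 0.1115, 0.0542]
force: [-0.5, -0.7, 0.4]
ee_pos: [0.5116, 0.1113, 0.052]
force: [0.6, -0.8, 0.3]
ee_pos: [0.511, 0.1112, 0.0503]
force: [-0.0, 0.0, -0.1]
```

```bash
for i in 1; do python3 -m crank '0 0 0 .15 0;0 0 0 .15 0'| grep -E 'pos|^force:';python3 -m crank '0 0 0 .1 0;0 0 0 .1 0'| grep -E 'pos|^force:';python3 -m crank '0 0 0 .1 0;0 0 0 .1 0'| grep -E 'pos|^force:'; python3 -m crank '0 0 0 .1 0;0 0 0 .1 0'| grep -E 'pos|^force:'; python3 -m crank '0 0 0 .1 0;0 0 0 .1 0'| grep -E 'pos|^force:'; done
```

```text
ee_pos: [0.5109, 0.1112, 0.0486]
force: [-0.3, -0.3, -0.6]
ee_pos: [0.5109, 0.1112, 0.0477]
force: [-0.5, -0.6, 0.2]
ee_pos: [0.511, 0.1112, 0.0467]
force: [0.2, 0.3, -0.5]
ee_pos: [0.511, 0.1112, 0.0457]
force: [-0.1, -1.1, 0.8]
ee_pos: [0.511, 0.1112, 0.0447]
force: [0.7, -0.0, -0.4]
```

```bash
for i in 1; do python3 -m crank '0 0 0 .1 0;0 0 0 .1 0'| grep -E 'pos|^force:';python3 -m crank '0 0 0 .1 0;0 0 0 .1 0'| grep -E 'pos|^force:';python3 -m crank '0 0 0 .1 0;0 0 0 .1 0'| grep -E 'pos|^force:'; python3 -m crank '0 0 0 .1 0;0 0 0 .1 0'| grep -E 'pos|^force:';  done
```

```text
ee_pos: [0.5109, 0.1113, 0.0439]
force: [-0.9, -0.2, 2.5]
ee_pos: [0.5107, 0.1114, 0.0434]
force: [-3.5, 1.2, 6.4]
ee_pos: [0.5108, 0.1115, 0.043]
force: [-4.9, 0.5, 9.7]
ee_pos: [0.5109, 0.1116, 0.0429]
force: [-6.5, 0.4, 16.0]
```

```bash
python3 -m crank '0 0 0 .1 0;0 0 0 .1 0'| grep -E 'pos|^force:';python3 -m crank '0 0 0 -2 0;0 2 0 -6 0;0 2 0 -10 0;0 -4 0 -13 0;0 -4 0 -13 0;0 -4 0 -13 0;0 -4 0 -13 0'| grep -E 'pos|^force:'; python3 chk.py wrist 54; python3 chk.py top 54;python3 mods.py top | sed 's/housing.*HANDLE/HANDLE/'
```

```text
ee_pos: [0.511, 0.1116, 0.0427]
force: [-9.9, -0.6, 20.4]
ee_pos: [0.5517, 0.1057, 0.1699]
force: [0.3, 0.5, -0.6]
wrist y 54.0 housing top slope 30.0 (28) height@s=-30: 86.0 (clipped 87.5) s range [-39.1 -17.2] y mid [38.2 69.8] 1232
top y 54.0 housing top slope 32.6 (28) height@s=-30: 87.6 (clipped 87.5) s range [-41.  -17.4] y mid [38.7 69.5] 178
top orange HANDLE ang 22.2 [ 499.3 -223.3] [25. 13.] 774 104
top green HANDLE ang 83.3 [ 665.1 -229.2] [12. 24.] 695 75
```

```bash
python3 -c "
from h import *
print(ctrl.observe()['clock'])
plan([.504,-.2235,.06],202.5);plan([.504,-.2235,.005],202.5)"
```

```text
27.0667
 row: [-1.000e-02 -3.322e+01  1.089e+01] twist -30.3 n>= 9
 row: [-2.000e-02 -3.322e+01  1.639e+01] twist -30.3 n>= 9
```

```bash
python3 -m crank '4.5 0 -33.2 0 -30;4.5 0 -33.2 0 -30;4.5 0 -33.2 0 -30;4.5 0 -33.2 0 -30;4.5 0 -33.2 0 -30;4.5 0 -33.2 0 -30;4.5 0 -33.2 0 -30;4.5 0 -33.2 0 -30;4.5 0 -33.2 4 -30;4.5 0 -33.2 6 -30;4.5 0 -33.2 6 -30;4.5 0 -33.2 6 -30'| grep -E 'pos|^force:'; python3 mods.py wrist | sed 's/housing.*HANDLE/HANDLE/'; python3 -c "
from h import *
plan([.504,-.2235,.005],202.5)"
```

```text
ee_pos: [0.5037, -0.2222, 0.1087]
force: [0.3, 0.5, 1.1]
wrist orange HANDLE ang 21.5 [ 501.7 -224.2] [26. 13.] 5052 724
 row: [ 0.13 -0.08 10.53] twist -0.3 n>= 3
```

```bash
python3 -m crank '4.5 0.1 -.1 4 0;4.5 0.1 -.1 8 0;4.5 0.1 -.1 9.5 0;4.5 0.1 -.1 10.3 0;4.5 0.1 -.1 10.3 0;0.8 0.1 -.1 10.3 0;0.8 0.1 -.1 10.3 0;0.8 0.1 -.1 10.3 0;0.8 0.1 -.1 10.3 0;0.8 0.1 -.1 10.3 0;0.8 0.1 -.1 10.3 0'; python3 held.py; python3 -m crank '0.8 0 0 -3 0;0.8 0 0 -6 0;0.8 0 0 -10 0;0.8 0 0 -13 0;0.8 0 0 -13 0;0.8 0 0 -13 0'; python3 held.py; python3 slot.py 12.6 5.8 0
```

```text
clock: 29.03
ee_pos: [0.5066, -0.2248, 0.009]
ee_rot: [-0.604, 3.08, -0.003]
force: [0.2, 0.6, 7.1]
finger_gap: 0.151
finger_force: 63.4
top z at x=20: -32.7 slope x,y deg [ 6.6 -0. ] foot-end x 50.1 module x at TCP 16.1 y mids [np.float64(-0.1), np.float64(-0.0), np.float64(-0.1)] w [np.float64(41.2), np.float64(41.7), np.float64(41.4)]
clock: 29.58
ee_pos: [0.5064, -0.2251, 0.1393]
ee_rot: [-0.604, 3.079, -0.004]
force: [0.3, -0.7, -2.9]
finger_gap: 0.152
finger_force: 62.4
top z at x=20: -32.7 slope x,y deg [6.8 0.2] foot-end x 50.1 module x at TCP 16.1 y mids [np.float64(-0.2), np.float64(-0.2), np.float64(-0.1)] w [np.float64(41.0), np.float64(41.5), np.float64(41.2)]
hover row: [-15.88  23.14   2.63] twist 30.0 n>= 7
pre row: [-15.87  23.14   5.83] twist 30.0 n>= 7
touch row: [-15.87  23.14   6.31] twist 30.0 n>= 7
hook row: [-15.27  23.49   6.31] twist 30.0 n>= 7
now so -14.9 y -279.8 zo 131.4 yawerr 30.0 F [-0.4  0.9 -2.3]
PRESS above row: [-10.54  26.22   6.21] twist 30.0 n>= 7
```

```bash
python3 -m crank '0.8 0 0 4 0;0.8 0 0 8 0;0.8 0 0 11 0;0.8 0 0 12.6 0;0.8 0 0 12.9 0;0.8 0 0 12.9 0;4 0 0 12.9 0;4 0 0 12.9 0;4 0 0 12.9 0;4 0 0 12.6 0;4 .4 0 12.8 0;4 .4 0 12.8 0;4 .4 0 12.8 0;0.8 .4 0 12.8 0;0.8 .4 0 12.8 0;0.8 .4 0 12.8 0;0.8 .4 0 12.8 0;0.8 .4 0 12.8 0;0.8 .4 0 12.8 0'; python3 held.py
```

```text
clock: 31.22
ee_pos: [0.5012, -0.2258, 0.0087]
ee_rot: [0.605, -3.083, -0.0]
force: [-0.4, -0.4, -2.4]
finger_gap: 0.15
finger_force: 62.8
top z at x=20: -31.0 slope x,y deg [-3.6 -0.5] foot-end x 48.6 module x at TCP 14.6 y mids [np.float64(-0.2), np.float64(0.1), np.float64(-0.1)] w [np.float64(41.7), np.float64(41.4), np.float64(41.4)]
```

```bash
python3 -m crank '0.8 0 0 -3 0;0.8 0 0 -6 0;0.8 0 0 -10 0;0.8 0 0 -13 0;0.8 0 0 -13 0;0.8 0 0 -13 0'| grep -E 'pos|^force:'; python3 held.py; python3 slot.py 14.6 8.8 0
```

```text
ee_pos: [0.5026, -0.2265, 0.1408]
force: [-0.1, 0.3, -2.4]
top z at x=20: -31.0 slope x,y deg [-3.5 -0.3] foot-end x 48.6 module x at TCP 14.6 y mids [np.float64(-0.1), np.float64(0.0), np.float64(-0.0)] w [np.float64(41.6), np.float64(41.4), np.float64(41.3)]
hover row: [-16.45  23.03   2.49] twist 30.0 n>= 7
pre row: [-16.45  23.03   5.69] twist 30.0 n>= 7
touch row: [-16.45  23.03   6.17] twist 30.0 n>= 7
hook row: [-15.85  23.38   6.17] twist 30.0 n>= 7
now so -20.4 y -281.7 zo 130.0 yawerr 30.0 F [-0.9  1.5 -2.1]
PRESS above row: [-10.94  26.21   6.37] twist 30.0 n>= 7
```

```bash
python3 -m crank '0.8 -16.45 23 0 30;0.8 -16.45 23 0 30;0.8 -16.45 23 0 30;0.8 -16.45 23 0 30;0.8 -16.45 23 0 30;0.8 -16.45 23 0 30;0.8 -16.45 23 0 30;0.8 -16.45 23 0 30;0.8 -16.45 23 2 30;0.8 -16.45 23 4 30;0.8 -16.45 23 4.5 30;0.8 -16.45 23 4.5 30;0.8 -16.45 23 4.5 30;0.8 -16.45 23 4.5 30'| grep -E 'pos|^force:'; python3 held.py; python3 slot.py 14.6 8.8 0
```

```text
ee_pos: [0.5671, 0.0488, 0.0946]
force: [0.8, -0.6, -1.0]
top z at x=20: -30.9 slope x,y deg [-3.6 -0.2] foot-end x 48.5 module x at TCP 14.5 y mids [np.float64(0.1), np.float64(0.2), np.float64(-0.0)] w [np.float64(41.6), np.float64(41.4), np.float64(41.5)]
hover row: [ 0.05  0.05 -1.89] twist -0.0 n>= 1
pre row: [0.06 0.05 1.31] twist -0.0 n>= 1
touch row: [0.06 0.05 1.79] twist -0.0 n>= 1
hook row: [0.76 0.05 1.78] twist -0.0 n>= 1
now so 7.5 y -0.5 zo 86.1 yawerr -0.0 F [-0.2 -0.2 -0.9]
PRESS above row: [6.42 0.04 1.98] twist -0.0 n>= 2
```

```bash
python3 -m crank '0.8 0 0 .8 0;0.8 0 0 1.5 0;0.8 0 0 1.5 0;0.8 0 0 1.5 0'| grep -E 'pos|^force:'; python3 -m crank '0.8 0 0 .1 0;0.8 0 0 .1 0'| grep -E 'pos|^force:'; python3 -m crank '0.8 0 0 .1 0;0.8 0 0 .1 0'| grep -E 'pos|^force:'; python3 -m crank '0.8 0 0 .08 0;0.8 0 0 .08 0'| grep -E 'pos|^force:'; python3 slot.py 14.6 8.8 0 | grep now
```

```text
ee_pos: [0.5662, 0.0491, 0.0783]
force: [0.0, 0.8, -2.1]
ee_pos: [0.5668, 0.0492, 0.0779]
force: [0.7, -0.4, -1.3]
ee_pos: [0.5669, 0.0492, 0.0769]
force: [0.1, -0.5, -1.8]
ee_pos: [0.5669, 0.0493, 0.0766]
force: [-0.2, -0.2, 1.6]
now so 7.1 y -0.1 zo 67.8 yawerr -0.0 F [-0.2 -0.2  1.6]
```

Contact at the expected height (67.8). Slide towards the hook.

```bash
python3 -m crank '0.8 .2 0 -.03 0;0.8 .4 0 -.03 0;0.8 .5 0 -.03 0;0.8 .5 0 -.03 0'| grep -E 'pos|^force:'; python3 -m crank '0.8 .1 0 0 0;0.8 .1 0 0 0'| grep -E 'pos|^force:'; python3 -m crank '0.8 .1 0 0 0;0.8 .1 0 0 0'| grep -E 'pos|^force:'; python3 -m crank '0.8 .1 0 0 0;0.8 .1 0 0 0'| grep -E 'pos|^force:'; python3 slot.py 14.6 8.8 0 | grep now
```

```text
ee_pos: [0.5618, 0.0499, 0.0766]
force: [0.7, -0.3, -0.1]
ee_pos: [0.5612, 0.05, 0.0766]
force: [2.5, 0.0, 0.3]
ee_pos: [0.5609, 0.05, 0.0766]
force: [4.1, -1.1, -1.0]
ee_pos: [0.5607, 0.0501, 0.0766]
force: [7.5, -0.8, -2.8]
now so 0.7 y -0.2 zo 67.8 yawerr -0.0 F [ 7.5 -0.8 -2.8]
```

```bash
python3 -m crank '0.8 0 0 .06 0;0.8 .08 0 .06 0;0.8 .08 0 .06 0'| grep -E 'pos|^force:'; python3 -m crank '0.8 -.15 0 0 0;2.8 -.15 0 0 0;2.8 -.15 0 0 0;2.8 -.15 0 0 0;2.8 -.15 0 0 0;2.8 -.15 0 -2 0;2.8 -.15 0 -5 0;2.8 -.15 0 -7 0;2.8 -.15 0 -7 0;2.8 -.15 0 -7 0'| grep -E 'pos|^force:'; python3 chk.py wrist 0 54; python3 chk.py top 0 54;python3 slot.py 0 0 0|tail -2
```

```text
ee_pos: [0.5606, 0.0501, 0.0766]
force: [8.2, -0.3, -1.5]
ee_pos: [0.5601, 0.0503, 0.1468]
force: [0.2, -0.8, 0.3]
wrist y 0.0 housing top slope 14.3 (28) height@s=-30: 99.8 (clipped 87.5) s range [-35.9 -16.2] y mid [-15.8  15.6] 1650
wrist y 54.0 housing top slope 31.9 (28) height@s=-30: 86.2 (clipped 87.5) s range [-39.  -21.4] y mid [38.3 69.7] 1239
top y 0.0 housing top slope 11.5 (28) height@s=-30: 100.6 (clipped 87.5) s range [-37.4 -16.2] y mid [-15.9  -7.2] 43
now so 13.3 y -0.4 zo 144.3 yawerr -0.0 F [ 0.7 -0.1  0.5]
PRESS above row: [5.51 0.04 6.95] twist -0.0 n>= 3
  return _methods._mean(a, axis=axis, dtype=dtype,
  ret = ret.dtype.type(ret / rcount)
Traceback (most recent call last):
  File "chk.py", line 14, in <module>
    for y in sys.argv[2:]: chk(sys.argv[1],float(y))
                           ~~~^^^^^^^^^^^^^^^^^^^^^^
  File "chk.py", line 12, in chk
    print(cn,"y",y,"housing top slope",np.degrees(np.arctan(f[0])).round(1),"(28) height@s=-30:",(f[0]*-30+f[1]).round(1),"(clipped %.1f)"%(z0-30*np.tan(np.radians(28))),"s range",np.percentile(S,[2,98]).round(1),"y mid",np.percentile(t1,[1,99]).round(1),len(S))
                                                                                                                                                                                    ~~~~~~~~~~~~~^^^^^^^^^^
IndexError: index -1 is out of bounds for axis 0 with size 0
```

```bash
python3 -m crank '0 3 0 0 0;0 5.5 0 0 0;0 5.5 0 0 0;0 5.5 0 4 0;0 5.5 0 7 0;0 5.5 0 7 0;0 5.5 0 7 0'| grep -E 'pos|^force:';  python3 slot.py 0 0 0|tail -2
```

```text
ee_pos: [0.5033, 0.0574, 0.0743]
force: [-0.5, 0.3, 0.3]
now so -42.5 y -0.7 zo 74.3 yawerr -0.0 F [-0.5  0.3  0.3]
PRESS above row: [-0.05  0.07 -0.07] twist -0.0 n>= 1
```

```bash
python3 -m crank '0 0 .05 .8 0;0 0 .05 1.4 0;0 0 .05 1.6 0;0 0 .05 1.8 0;0 0 .05 1.8 0'| grep -E 'pos|^force:'; python3 -m crank '0 0 0 .3 0;0 0 0 .3 0;0 0 0 .3 0'| grep -E 'pos|^force:'; python3 -m crank '0 0 0 .3 0;0 0 0 .3 0;0 0 0 .3 0'| grep -E 'pos|^force:'; python3 -m crank '0 0 0 .3 0;0 0 0 .3 0;0 0 0 .3 0'| grep -E 'pos|^force:'; python3 -m crank '0 0 0 .2 0;0 0 0 .2 0;0 0 0 .2 0'| grep -E 'pos|^force:'; python3 -m crank '0 0 0 .2 0;0 0 0 .2 0;0 0 0 .2 0'| grep -E 'pos|^force:'
```

```text
ee_pos: [0.5051, 0.0583, 0.0583]
force: [-1.3, 1.0, 2.4]
ee_pos: [0.5055, 0.0581, 0.0551]
force: [-0.1, -0.1, 0.3]
ee_pos: [0.5053, 0.0581, 0.0516]
force: [0.3, -0.3, 0.2]
ee_pos: [0.505, 0.0581, 0.0485]
force: [0.1, -0.2, -0.4]
ee_pos: [0.505, 0.0581, 0.0467]
force: [0.6, 0.2, -0.9]
ee_pos: [0.5052, 0.0582, 0.0451]
force: [-1.2, 1.1, 2.9]
```

```bash
python3 -m crank '0 0 0 .1 0;0 0 0 .1 0;0 0 0 .1 0'| grep -E 'pos|^force:'; python3 -m crank '0 0 0 .1 0;0 0 0 .1 0;0 0 0 .1 0'| grep -E 'pos|^force:'; python3 -m crank '0 0 0 .1 0;0 0 0 .1 0;0 0 0 .1 0'| grep -E 'pos|^force:'; python3 -m crank '0 0 0 .1 0;0 0 0 .1 0;0 0 0 .1 0'| grep -E 'pos|^force:'; python3 -m crank '0 0 0 .1 0;0 0 0 .1 0;0 0 0 .1 0'| grep -E 'pos|^force:'
```

```text
ee_pos: [0.5052, 0.0582, 0.0448]
force: [-4.0, -0.6, 9.6]
ee_pos: [0.5053, 0.0583, 0.0446]
force: [-7.0, -0.1, 15.5]
ee_pos: [0.5053, 0.0583, 0.0444]
force: [-8.6, -0.2, 20.8]
ee_pos: [0.5053, 0.0583, 0.0443]
force: [-11.4, -0.2, 27.7]
ee_pos: [0.5054, 0.0583, 0.0441]
force: [-15.5, -0.8, 34.0]
```

```bash
python3 slot.py 0 0 0|grep now; python3 -m crank '0 0 0 -2 0;0 2 0 -6 0;0 2 0 -10 0;0 -4 0 -13 0;0 -4 0 -13 0;0 -4 0 -13 0;0 -4 0 -13 0'| grep -E 'pos|^force:'; python3 chk.py wrist 0 54; python3 chk.py scene 0 54; python3 mods.py top | sed 's/housing.*HANDLE/HANDLE/'
```

```text
now so -40.6 y 0.5 zo 44.1 yawerr -0.0 F [-15.5  -0.8  34. ]
ee_pos: [0.5457, 0.0526, 0.1697]
force: [-0.6, -1.0, -0.1]
wrist y 0.0 housing top slope 28.8 (28) height@s=-30: 86.4 (clipped 87.5) s range [-39.4 -16.8] y mid [-15.9  15.5] 1286
wrist y 54.0 housing top slope 31.8 (28) height@s=-30: 86.2 (clipped 87.5) s range [-38.9 -20.6] y mid [38.4 69.7] 1060
scene y 0.0 housing top slope 31.4 (28) height@s=-30: 86.1 (clipped 87.5) s range [-41.1 -18. ] y mid [-15.5  15.9] 244
scene y 54.0 housing top slope 33.5 (28) height@s=-30: 85.9 (clipped 87.5) s range [-40.6 -18. ] y mid [38.4 69.5] 263
top green HANDLE ang 83.2 [ 665.6 -229.3] [12. 24.] 696 74
```

```bash
cat > chk2.py <<'E'
from h import *
from chk import C,u,v
import sys
for cn in ("top","scene","wrist"):
    im=cam(cn); P=pts(im,np.ones((480,640),bool)); s=(P[:,:2]-C)@u*1000; t=(P[:,:2]-C)@v*1000; z=P[:,2]*1000
    for y in map(float,sys.argv[1:]):
        o=[]
        for a,b in((-38,-34),(-34,-30),(-30,-26),(10,14),(14,18),(18,22)):
            m=(abs(t-y)<17)&(s>a)&(s<b)&(z>78)&(z<122); e=z[m]-(74+26/np.cos(np.radians(28))+s[m]*np.tan(np.radians(28)))
            o.append((round(float(np.median(e)),1),int(m.sum())) if m.sum()>5 else None)
        print(cn,y,o)
    # rail face reference right of modules
    m=(t<-35)&(t>-100)&(abs(s)<12)&(z>60)&(z<90); 
    if m.sum()>20 and cn!="x": print(cn,"rail face err",[round(float(np.median((z-74-s*np.tan(np.radians(28)))[m&(s>a)&(s<a+8)])),1) for a in(-12,-4,4)])
E
python3 chk2.py 0 54
```

```text
top 0.0 [(0.6, 32), (0.7, 34), (1.1, 33), None, None, None]
top 54.0 [None, None, None, None, None, None]
top rail face err [0.4, -0.0, 0.4]
scene 0.0 [(-1.2, 49), (-1.0, 43), (-0.7, 53), (-0.1, 30), (0.4, 30), (-0.0, 34)]
scene 54.0 [(-2.0, 54), (-1.5, 54), (-1.1, 67), (0.3, 32), (1.1, 43), (0.8, 28)]
scene rail face err [-1.8, -1.8, -1.6]
wrist 0.0 [(-1.0, 256), (-0.8, 271), (-0.7, 271), (-0.2, 310), (0.4, 302), (0.6, 304)]
wrist 54.0 [(-1.5, 257), (-1.3, 268), (-1.0, 265), (0.4, 321), (1.1, 297), (1.4, 302)]
wrist rail face err [-1.4, -1.3, -1.3]
```

```bash
python3 -c "
from h import *
print(ctrl.observe()['clock'])
plan([.668,-.229,.12],173.3)"
```

```text
40.4667
 row: [-16.1  -26.24   4.95] twist -1.1 n>= 8
```

```bash
python3 -m crank '4.5 -16.1 -26.2 0 -1;4.5 -16.1 -26.2 0 -1;4.5 -16.1 -26.2 0 -1;4.5 -16.1 -26.2 0 -1;4.5 -16.1 -26.2 0 -1;4.5 -16.1 -26.2 0 -1;4.5 -16.1 -26.2 0 -1;4.5 -16.1 -26.2 0 -1;4.5 -16.1 -26.2 4 -1;4.5 -16.1 -26.2 5 -1;4.5 -16.1 -26.2 5 -1;4.5 -16.1 -26.2 5 -1'| grep -E 'pos|^force:'; python3 mods.py wrist | sed 's/housing.*HANDLE/HANDLE/'; python3 -c "
from h import *
print(yaw());plan([.668,-.229,.0085],173.3)"
```

```text
ee_pos: [0.6678, -0.2279, 0.1195]
force: [-0.7, -0.2, 1.1]
173.24593906888072
 row: [ 0.06 -0.11 11.26] twist -0.1 n>= 3
```

Run:
```python
from h import *
T=tool()
for cn in("wrist","scene","top"):
    im=cam(cn)
    for r in ctrl.trace(cn,"module_c")[:4]:
        if r["score"]<.3: continue
        P=pts(im,r["pixels"]); C=im["frame"][r["pixels"]&(im["depth"]>0)]; h=cv2.cvtColor(C[None],cv2.COLOR_RGB2HSV)[0]
        k=(h[:,1]>120)&(P[:,2]>.045); print(cn,round(r["score"],2),np.round(r["box"]),"med",np.median(P,0).round(3),"coloured",k.sum(),np.median(P[k],0).round(4) if k.any() else "",np.median(h[k],0) if k.any() else "")
```

```text
wrist 0.67 [285. 164. 347. 269.] med [ 0.655 -0.227  0.04 ] coloured 563 [ 0.6676 -0.2291  0.0731] [ 65. 139. 174.]
scene 0.78 [276. 233. 322. 295.] med [0.528 0.062 0.093] coloured 243 [0.5292 0.0602 0.1236] [ 11. 206. 132.]
scene 0.73 [247. 253. 296. 307.] med [0.538 0.117 0.092] coloured 254 [0.5358 0.1139 0.1244] [ 22. 190. 126.]
scene 0.65 [318. 197. 360. 241.] med [ 0.653 -0.217  0.033] coloured 88 [ 0.6649 -0.223   0.0633] [ 65.  161.5  74.5]
top 0.83 [244. 247. 273. 288.] med [0.545 0.102 0.105] coloured 167 [0.5397 0.1059 0.1288] [ 23. 187. 205.]
top 0.8 [270. 248. 301. 293.] med [0.538 0.05  0.104] coloured 159 [0.5325 0.0529 0.1289] [ 12. 202. 215.]
top 0.65 [412. 197. 439. 238.] med [ 0.652 -0.224  0.04 ] coloured 101 [ 0.6626 -0.2277  0.0729] [ 66. 164. 148.]
```

```bash
python3 -m crank '4.5 0.1 -.1 4 0;4.5 0.1 -.1 8 0;4.5 0.1 -.1 10 0;4.5 0.1 -.1 11.2 0;4.5 0.1 -.1 11.2 0;4.5 0.1 -.1 11.2 0;0.8 0.1 -.1 11.2 0;0.8 0.1 -.1 11.2 0;0.8 0.1 -.1 11.2 0;0.8 0.1 -.1 11.2 0;0.8 0.1 -.1 11.2 0;0.8 0.1 -.1 11.2 0'; python3 held.py; python3 -m crank '0.8 0 0 -3 0;0.8 0 0 -6 0;0.8 0 0 -10 0;0.8 0 0 -13 0;0.8 0 0 -13 0;0.8 0 0 -13 0'; python3 held.py
```

```text
clock: 42.82
ee_pos: [0.6689, -0.23, 0.0102]
ee_rot: [0.186, 3.132, -0.001]
force: [0.1, -0.0, 5.7]
finger_gap: 0.153
finger_force: 59.3
top z at x=20: -29.5 slope x,y deg [-3.5 -0.1] foot-end x 47.4 module x at TCP 13.4 y mids [np.float64(0.2), np.float64(0.1), np.float64(0.1)] w [np.float64(41.3), np.float64(41.3), np.float64(41.5)]
clock: 43.37
ee_pos: [0.669, -0.2301, 0.1408]
ee_rot: [0.186, 3.131, -0.002]
force: [0.3, 0.3, -2.6]
finger_gap: 0.153
finger_force: 59.0
top z at x=20: -29.4 slope x,y deg [-3.6 -0.1] foot-end x 47.4 module x at TCP 13.4 y mids [np.float64(0.1), np.float64(0.0), np.float64(0.1)] w [np.float64(41.2), np.float64(41.6), np.float64(41.5)]
```

Level; tz ≈ 10.3, mx = 13.4.

```bash
python3 slot.py 13.4 10.3 -54
```

```text
hover row: [13.56 21.12  2.28] twist 1.0 n>= 7
pre row: [13.56 21.12  5.48] twist 1.0 n>= 7
touch row: [13.56 21.12  5.96] twist 1.0 n>= 7
hook row: [14.26 21.13  5.96] twist 1.0 n>= 7
now so 146.2 y -262.8 zo 128.0 yawerr 1.0 F [-0.8  0.5 -2.3]
PRESS above row: [19.8  21.23  6.3 ] twist 1.0 n>= 8
```

```bash
python3 -m crank '0.8 13.55 21.1 0 1;0.8 13.55 21.1 0 1;0.8 13.55 21.1 0 1;0.8 13.55 21.1 0 1;0.8 13.55 21.1 0 1;0.8 13.55 21.1 0 1;0.8 13.55 21.1 0 1;0.8 13.55 21.1 2 1;0.8 13.55 21.1 4 1;0.8 13.55 21.1 4.3 1;0.8 13.55 21.1 4.3 1;0.8 13.55 21.1 4.3 1;0.8 13.55 21.1 4.3 1'| grep -E 'pos|^force:'; python3 held.py; python3 slot.py 13.4 10.3 -54
```

```text
ee_pos: [0.5584, -0.0043, 0.0953]
force: [0.1, 0.2, -1.6]
top z at x=20: -29.5 slope x,y deg [-3.5 -0.2] foot-end x 47.5 module x at TCP 13.5 y mids [np.float64(0.1), np.float64(0.0), np.float64(0.1)] w [np.float64(41.3), np.float64(41.6), np.float64(41.5)]
hover row: [ 0.03  0.03 -1.97] twist -0.0 n>= 1
pre row: [0.03 0.03 1.23] twist -0.0 n>= 1
touch row: [0.03 0.03 1.71] twist -0.0 n>= 1
hook row: [0.73 0.03 1.71] twist -0.0 n>= 1
now so 7.3 y -54.3 zo 85.3 yawerr -0.0 F [ 0.8  0.5 -1.1]
PRESS above row: [6.27 0.03 2.05] twist -0.0 n>= 2
```

```bash
python3 -m crank '0.8 0 0.03 .8 0;0.8 0 0.03 1.5 0;0.8 0 0.03 1.5 0;0.8 0 0.03 1.5 0'| grep -E 'pos|^force:'; python3 -m crank '0.8 0 0 .1 0;0.8 0 0 .1 0'| grep -E 'pos|^force:'; python3 -m crank '0.8 0 0 .08 0;0.8 0 0 .08 0'| grep -E 'pos|^force:'; python3 -m crank '0.8 0 0 .06 0;0.8 0 0 .06 0'| grep -E 'pos|^force:'; python3 slot.py 13.4 10.3 -54 | grep now
```

```text
ee_pos: [0.5576, -0.0038, 0.0792]
force: [0.4, 0.7, -1.5]
ee_pos: [0.558, -0.0037, 0.0787]
force: [-0.7, 0.6, -1.5]
ee_pos: [0.5582, -0.0037, 0.0782]
force: [-0.3, 0.3, -0.8]
ee_pos: [0.5583, -0.0038, 0.0781]
force: [-1.7, -0.3, 4.3]
now so 6.9 y -53.8 zo 67.8 yawerr -0.0 F [-1.7 -0.3  4.3]
```

```bash
python3 -m crank '0.8 .2 0 -.04 0;0.8 .4 0 -.04 0;0.8 .5 0 -.04 0;0.8 .5 0 -.04 0'| grep -E 'pos|^force:'; python3 -m crank '0.8 .1 0 0 0;0.8 .1 0 0 0'| grep -E 'pos|^force:'; python3 -m crank '0.8 .1 0 0 0;0.8 .1 0 0 0'| grep -E 'pos|^force:'; python3 -m crank '0.8 .1 0 0 0;0.8 .1 0 0 0'| grep -E 'pos|^force:'; python3 slot.py 13.4 10.3 -54 | grep now
```

```text
ee_pos: [0.5534, -0.003, 0.0781]
force: [1.6, 0.3, 1.9]
ee_pos: [0.5526, -0.0029, 0.0782]
force: [3.0, -1.1, 2.8]
ee_pos: [0.5522, -0.0029, 0.0782]
force: [5.0, -0.9, 1.3]
ee_pos: [0.5519, -0.0029, 0.0782]
force: [7.2, -0.7, -1.2]
now so 0.4 y -53.8 zo 67.9 yawerr -0.0 F [ 7.2 -0.7 -1.2]
```

Hooked. Release and check.

```bash
python3 -m crank '0.8 0 0 .05 0;0.8 .06 0 .05 0;0.8 -.1 0 0 0;2.8 -.1 0 0 0;2.8 -.1 0 0 0;2.8 -.1 0 0 0;2.8 -.1 0 0 0;2.8 -.1 0 -2 0;2.8 -.1 0 -5 0;2.8 -.1 0 -7 0;2.8 -.1 0 -7 0;2.8 -.1 0 -7 0'| grep -E 'pos|^force:'; python3 chk.py wrist -54;python3 slot.py 0 0 -54|tail -2
```

```text
ee_pos: [0.5517, -0.0027, 0.1487]
force: [0.4, 0.1, -0.2]
wrist y -54.0 housing top slope 13.5 (28) height@s=-30: 100.0 (clipped 87.5) s range [-36.3 -16.4] y mid [-69.6 -38.1] 1637
now so 12.8 y -53.8 zo 147.5 yawerr -0.0 F [-0.6 -0.7 -0.2]
PRESS above row: [ 5.48 -0.02  7.25] twist -0.0 n>= 3
```

```bash
python3 -m crank '0 3 0 0 0;0 5.5 0 0 0;0 5.5 0 0 0;0 5.5 0 4 0;0 5.5 0 7.2 0;0 5.5 0 8 0;0 5.5 0 8.4 0;0 5.5 0 8.8 0;0 5.5 0 9.2 0;0 5.5 0 9.6 0;0 5.5 0 10 0;0 5.5 0 10.2 0;0 5.5 0 10.2 0'| grep -E 'pos|^force:'; python3 slot.py 0 0 -54|grep now;  python3 -m crank '0 0 0 .15 0;0 0 0 .15 0;0 0 0 .15 0'| grep -E 'pos|^force:'; python3 -m crank '0 0 0 .1 0;0 0 0 .1 0;0 0 0 .1 0'| grep -E 'pos|^force:'; python3 -m crank '0 0 0 .1 0;0 0 0 .1 0;0 0 0 .1 0'| grep -E 'pos|^force:'
```

```text
ee_pos: [0.4971, 0.0047, 0.0459]
force: [-0.1, -0.2, 1.0]
now so -41.5 y -53.7 zo 45.9 yawerr -0.0 F [-0.1 -0.2  1. ]
ee_pos: [0.4969, 0.0047, 0.0445]
force: [1.0, -0.5, -0.3]
ee_pos: [0.4963, 0.0048, 0.0434]
force: [-2.7, -0.1, 3.4]
ee_pos: [0.4964, 0.0048, 0.0431]
force: [-4.4, 1.4, 8.4]
```

```bash
python3 -m crank '0 0 0 .1 0;0 0 0 .1 0;0 0 0 .1 0'| grep -E 'pos|^force:'; python3 -m crank '0 0 0 .1 0;0 0 0 .1 0;0 0 0 .1 0'| grep -E 'pos|^force:'; python3 -m crank '0 0 0 .1 0;0 0 0 .1 0;0 0 0 .1 0'| grep -E 'pos|^force:';  python3 -m crank '0 0 0 -2 0;0 2 0 -6 0;0 2 4 -10 0;0 -4 4 -13 0;0 -4 4 -13 0;0 -4 4 -13 0;0 -4 4 -13 0'| grep -E 'pos|^force:'; python3 chk2.py -54 0 54;python3 chk.py wrist -54 0 54
```

```text
ee_pos: [0.4965, 0.0047, 0.0428]
force: [-6.0, 0.3, 13.5]
ee_pos: [0.4966, 0.0047, 0.0426]
force: [-9.5, 0.4, 20.0]
ee_pos: [0.4967, 0.0047, 0.0424]
force: [-12.2, 0.9, 25.1]
ee_pos: [0.5433, 0.0391, 0.1696]
force: [-0.2, 0.2, -0.5]
top -54.0 [(-0.0, 41), (0.4, 45), (0.6, 40), (1.6, 12), None, None]
top 0.0 [None, None, None, None, None, None]
top 54.0 [None, None, None, None, None, None]
top rail face err [-1.3, -0.6, -0.7]
scene -54.0 [(-2.2, 49), (-2.2, 41), (-1.5, 48), (0.0, 21), (0.2, 34), (0.9, 32)]
scene 0.0 [(-1.4, 42), (-1.2, 47), (-0.9, 54), (-0.2, 28), (0.3, 30), (0.1, 32)]
scene 54.0 [(-1.0, 52), (-0.5, 55), (-0.1, 65), (1.6, 34), (1.8, 35), (1.3, 26)]
wrist -54.0 [(-1.9, 269), (-1.5, 262), (-1.3, 266), (-0.2, 309), (0.9, 313), (1.0, 306)]
wrist 0.0 [(-1.0, 270), (-0.8, 271), (-0.6, 270), (-0.3, 327), (0.4, 305), (0.5, 290)]
wrist 54.0 [(-0.7, 257), (-0.5, 271), (-0.2, 267), (1.5, 328), (1.9, 319), (1.7, 253)]
wrist rail face err [-2.7, -2.6, -2.6]
wrist y -54.0 housing top slope 30.1 (28) height@s=-30: 85.8 (clipped 87.5) s range [-38.7 -17.4] y mid [-69.6 -38.3] 1202
wrist y 0.0 housing top slope 27.9 (28) height@s=-30: 86.5 (clipped 87.5) s range [-39.  -16.9] y mid [-15.5  15.6] 1299
wrist y 54.0 housing top slope 32.0 (28) height@s=-30: 87.3 (clipped 87.5) s range [-40.9 -23.7] y mid [38.4 69.6] 1047
```

```bash
python3 slot.py 0 0 0|tail -2
```

```text
now so -3.0 y -14.2 zo 168.5 yawerr -0.0 F [-0.9  0.  -0. ]
PRESS above row: [3.88 1.42 9.36] twist -0.0 n>= 3
```

```bash
python3 -m crank '0 2 .7 0 0;0 4 1.4 0 0;0 4 1.4 4 0;0 4 1.4 8 0;0 4 1.4 11 0;0 4 1.4 12.1 0;0 4 1.4 12.3 0;0 4 1.4 12.3 0;0 4 1.4 12.3 0'| grep -E 'pos|^force:'; python3 slot.py 0 0 0|grep now;  python3 -m crank '0 0 0 .15 0;0 0 0 .15 0;0 0 0 .15 0'| grep -E 'pos|^force:'; python3 -m crank '0 0 0 .15 0;0 0 0 .15 0;0 0 0 .15 0'| grep -E 'pos|^force:'; python3 -m crank '0 0 0 .1 0;0 0 0 .1 0;0 0 0 .1 0'| grep -E 'pos|^force:'; python3 slot.py 0 0 0|grep now
```

```text
ee_pos: [0.5052, 0.0582, 0.0481]
force: [0.3, -0.4, 0.0]
now so -40.7 y 0.4 zo 48.1 yawerr -0.0 F [ 0.3 -0.4  0. ]
ee_pos: [0.505, 0.0583, 0.0462]
force: [0.6, -0.2, 0.1]
ee_pos: [0.5048, 0.0583, 0.0445]
force: [-1.3, -0.6, 8.2]
ee_pos: [0.5049, 0.0583, 0.0444]
force: [-4.3, -0.7, 14.0]
now so -41.1 y 0.4 zo 44.4 yawerr -0.0 F [-4.3 -0.7 14. ]
```

```bash
python3 -m crank '0 0 0 -.4 0;0 .25 0 -.4 0;0 .25 0 -.4 0;0 .25 0 0.05 0;0 .25 0 .05 0;0 .25 0 .05 0'| grep -E 'pos|^force:'; python3 -m crank '0 0 0 .1 0;0 0 0 .1 0;0 0 0 .1 0'| grep -E 'pos|^force:'; python3 -m crank '0 0 0 .1 0;0 0 0 .1 0;0 0 0 .1 0'| grep -E 'pos|^force:';python3 -m crank '0 0 0 .1 0;0 0 0 .1 0;0 0 0 .1 0'| grep -E 'pos|^force:'; python3 slot.py 0 0 0|grep now
```

```text
ee_pos: [0.5015, 0.0586, 0.0423]
force: [-2.9, 0.5, 9.3]
ee_pos: [0.5016, 0.0587, 0.0421]
force: [-5.2, -0.8, 15.5]
ee_pos: [0.5017, 0.0587, 0.0419]
force: [-8.0, -0.7, 21.4]
ee_pos: [0.5017, 0.0587, 0.0417]
force: [-10.7, -0.1, 26.4]
now so -44.2 y 0.4 zo 41.7 yawerr -0.0 F [-10.7  -0.1  26.4]
```

```bash
python3 -m crank '5 0 0 -3 0;5 2 0 -6 0;5 4.1 0 -9 0;5 4.1 0 -9 0;5 4.1 0 -9 0'| grep -E 'pos|^force:'
python3 - <<'E'
from h import *
im=cam("wrist"); P=pts(im,np.ones((480,640),bool)); g=np.array([.4634,.063]); d=np.linalg.norm(P[:,:2]-g,axis=1); q=P[(d<.022)&(P[:,2]>.078)&(P[:,2]<.1)]
print(len(q),np.median(q,0).round(4),((q.max(0)+q.min(0))/2).round(4),np.ptp(q,axis=0).round(3), ctrl.observe()["clock"])
plan([.4630,.0632,.0125],172.2)
E
```

```text
ee_pos: [0.4615, 0.0643, 0.13]
force: [-0.3, 0.6, 0.4]
1583 [0.4621 0.0623 0.0852] [0.4632 0.0621 0.084 ] [0.031 0.03  0.008] 53.95
 row: [-0.18 -0.08 11.61] twist 0.0 n>= 3
```

```bash
python3 -m crank '5 -.15 -.2 3 0;5 -.15 -.2 6 0;5 -.15 -.2 9 0;5 -.15 -.2 11 0;5 -.15 -.2 11.7 0;5 -.15 -.2 11.7 0;5 -.15 -.2 11.7 0;2 -.15 -.2 11.7 0;2 -.15 -.2 11.7 0;2 -.15 -.2 11.7 0;2 -.15 -.2 11.7 0;2 -.15 -.2 11.7 0;2 -.15 -.2 11.7 0;2 -.15 -.2 11.7 0'; python3 -m crank '2 0 0 -0.4 0;2 0 0 -0.8 0;2 0 0 -1.2 0;2 0 0 -1.3 0;2 0 0 -1.3 0;2 0 0 -1.3 0'
```

```text
clock: 55.12
ee_pos: [0.4634, 0.0622, 0.0133]
ee_rot: [0.213, 3.131, 0.001]
force: [-0.4, 1.2, 6.4]
finger_gap: 0.32
finger_force: 58.9
clock: 55.62
ee_pos: [0.4632, 0.0621, 0.0245]
ee_rot: [0.213, 3.133, 0.001]
force: [6.8, 1.2, -9.5]
finger_gap: 0.32
finger_force: 59.6
```

```bash
python3 -m crank '2 -0.03 -0.74 0 -5;2 -0.13 -1.48 0 -10;2 -0.29 -2.2 0 -15;2 -0.51 -2.91 0 -20;2 -0.8 -3.59 0 -25;2 -1.14 -4.25 0 -30;2 -1.14 -4.25 0 -30'; python3 -m crank '2 -0.03 -0.74 0 -5;2 -0.13 -1.48 0 -10;2 -0.29 -2.2 0 -15;2 -0.51 -2.91 0 -20;2 -0.8 -3.59 0 -25;2 -1.11 -4.21 0 -29.7;2 -1.11 -4.21 0 -29.7;2 -1.11 -4.21 0 -29.7'
```

```text
clock: 56.2
ee_pos: [0.4698, 0.0182, 0.0247]
ee_rot: [-0.609, 3.079, 0.001]
force: [8.9, 3.8, -9.9]
finger_gap: 0.325
finger_force: 59.9
clock: 56.87
ee_pos: [0.496, -0.0152, 0.0245]
ee_rot: [-1.373, 2.821, 0.003]
force: [9.3, 5.4, -10.3]
finger_gap: 0.324
finger_force: 60.2
```

```bash
python3 -m crank '2 0 0 0.4 0;2 0 0 0.8 0;2 0 0 1.2 0;2 0 0 1.25 0;2 0 0 1.25 0'; python3 -m crank '5 0 0 0 0;5 0 0 0 0;5 0 0 0 0;5 0 0 0 0;5 0 0 0 0;5 0 0 -4 0;5 0 0 -8 0;5 2 0 -11 0;5 4 0 -13 0;5 4 0 -13 0;5 4 0 -13 0'
python3 - <<'E'
from h import *
im=cam("wrist"); P=pts(im,np.ones((480,640),bool)); g=np.array([.496,-.015]); d=np.linalg.norm(P[:,:2]-g,axis=1); q=P[(d<.022)&(P[:,2]>.078)&(P[:,2]<.11)]
print(len(q),"ring top z",np.median(q,0).round(4),((q.max(0)+q.min(0))/2).round(4))
im=cam("scene"); 
for r in ctrl.place_of("scene","ring_grip")[:1]: print(onz(im,[r["centre"][::-1]],.073))
im=cam("top")
for n in("notch_bedside","notch_fitting"):
    for r in ctrl.place_of("top",n)[:1]: print(n,r["score"],onz(im,[r["centre"][::-1]],.022))
E
```

```text
clock: 57.28
ee_pos: [0.4964, -0.0153, 0.0133]
ee_rot: [-1.373, 2.82, 0.0]
force: [7.0, 5.7, -1.1]
finger_gap: 0.322
finger_force: 61.1
clock: 58.2
ee_pos: [0.4697, -0.0486, 0.1436]
ee_rot: [-1.371, 2.824, -0.002]
force: [0.4, 0.5, -0.8]
finger_gap: 0.583
finger_force: 0.0
1291 ring top z [ 0.4956 -0.0171  0.0851] [ 0.4965 -0.0158  0.083 ]
[[ 0.49275551 -0.01144726  0.073     ]]
```

```bash
python3 -m crank '5 4 0 -4 0;5 8 0 -8 0;5 10 0 -12 0;5 10 0 -12 0;5 10 0 -12 0;5 10 0 -12 0'|grep pos
python3 - <<'E'
from h import *
a=cam("scene")["frame"][180:320,200:400]; im=cam("top"); b=im["frame"][210:350,210:410]
cv2.imwrite("pics/final.png",np.vstack([cv2.resize(x[:,:,::-1],None,fx=2.1,fy=2.1) for x in(a,b)]))
C=np.array([.546,.052]); f=np.radians(52.2); u=np.array([np.cos(f),np.sin(f)]); v=np.array([-u[1],u[0]])
for cn in("top","scene","wrist"):
    im=cam(cn); P=pts(im,np.ones((480,640),bool)); s=(P[:,:2]-C)@u*1000;t=(P[:,:2]-C)@v*1000;z=P[:,2]*1000
    for y in(-54,0,54):
        o=[]
        for A,B in((-37,-32),(-32,-27),(12,17),(17,22)):
            m=(abs(t-y)<16)&(s>A)&(s<B)&(z>78)&(z<122); e=z[m]-103.45-s[m]*.5317; o.append(round(float(np.median(e)),1) if m.sum()>5 else None)
        print(cn,y,o)
    for r in ctrl.place_of(cn,"gel")[:1]: print("gel",r["score"],onz(im,[r["centre"][::-1]],0))
print(ctrl.observe()["clock"])
E
```

```text
ee_pos: [0.408, -0.1274, 0.2634]
top -54 [1.3, 0.6, 1.3, 1.1]
top 0 [1.7, 0.8, 1.8, 1.2]
top 54 [1.4, 1.9, 1.6, 0.7]
gel 0.89 [[0.73776289 0.18356737 0.        ]]
scene -54 [None, None, -1.5, -1.1]
scene 0 [None, None, -0.6, -0.6]
scene 54 [-0.8, -0.9, -0.9, -0.9]
wrist -54 [-0.6, -0.5, None, None]
wrist 0 [-0.3, -0.2, None, None]
wrist 54 [0.1, -0.0, None, None]
59.4
```

View pics/final.png

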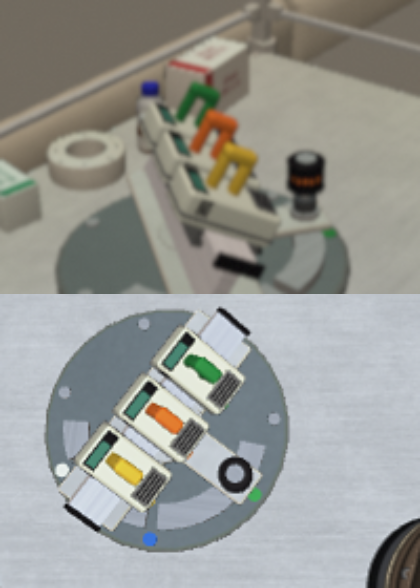

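```bash
python3 -c "
from workcell import ctrl
print(ctrl.job_done())"
```

```text
the job is handed in; nothing more can be done
None
```

I handed the job in at about 59 s: the three modules present (orange, yellow, green) are on the rail and measure fully seated, the head is at the bedside notch with the ring fully down, and the gel bottle is where it was. I inferred the clicks from the measured seating and firm presses, since I did not read the foot sensors.

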